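# Set the hold-down stop of a jar stand on a spice jar and lock it

### The arm

A 6-joint arm with a two-finger parallel gripper is mounted at the origin on the work surface. World frame = base frame: x ahead of the robot, y to its left, z up, the work surface at z = 0. Lengths are in m, angles in rad, forces in N, time in s.
With the tool pointing down it reaches from about 0.35 to 0.975 m from the base axis. Payload 7.1 kg.
Tool frame: the origin (TCP) lies at the very end of the fingers, on their centre line; the grasp point (between the pads) lies robot.hold_point_z behind it (robot.hold_point_z is the distance from the TCP to the grasp point, in m); z points along the fingers, y is the line along which they close (so a half turn about z gives the same grasp; the last joint's range is limited). The gripper opens to 88 mm and grips with 3 to 60 N. Pads are 20 mm wide; open, the fingers measure 115 mm over their backs; the gripper's body (75 mm by 178 mm) begins 61 mm behind the grasp point.
Start: joints at [-1.273, 0.423, 1.63, -0, 1.089, -0.019], TCP at [0.195, -0.594, 0.202] pointing down, gripper open.
Joint ranges: [-3, 3], [-0.9, 2.11], [0.09, 2.58], [-1.31, 4.45], [0.11, 2.69], [-2.54, 2.54]. Speed limits (rad/s): [2.39, 2.39, 3.01, 3.14, 3.14, 3.14].

### API

Orientations are given as a rotation vector (axis times angle).
In Python, from rig import robot, read_camera gives the robot as it stands.
- The arm moves only by the shell command python3 -m creep 'ROWS' [FORCE]. ROWS is JSON, a list of rows, each an object with "xyz": the shift along the tool's x, y, z scaled (see below), a list of three; "dr": the turn, a rotation vector about the tool's x, y, z scaled (see below), a list of three; "jaw": the closure, from -1 (fully open) to 1 (shut). A call has 1 to 12 rows; each row shifts and turns the commanded pose from where the row before left it, along the tool's axes as they then stand; what a row does not reach is not made up. The controller multiplies each number of a shift by 0.06 m and each number of a turn by 8 degrees. A row lasts 1/8 s, in which the tool goes at most 62.5 mm and 10.7 degrees, less where a joint would pass 70% of its speed; a pose out of reach is approached as far as the arm can. A call with a number of a shift or a turn outside -1 to 1 is refused whole. A call with a gripper value outside its range is refused whole. The fingers move at their own pace and stop on an object; FORCE is the grip in N (left out, the last holds). Time passes only in rows, so rows that do not move let the fingers close. It gives the time, the measured TCP pose, the force, the opening and the grip force at its end, in the units of the state.
- robot.get_obs(): the state, without advancing time (a new reading comes with each control period).
- read_camera(name): name is "scene" or "top" or "wrist"; returns a dict with "image" (420x560x3 uint8, red, green, blue), "range_z" (420x560 float32, m along the optical axis (not along the pixel's ray), 0 where there is no reading), "mtx" (3x3 intrinsics, pixels), "T" (4x4, takes a point from camera to world coordinates). Camera axes: x right, y down, z forward; pixel columns grow to the right and rows downward; lengths in m; the calibration is good to about 2 mm. A picture is of the moment at which its call begins.
- robot.finish_job(): hands the job in; it is judged then, once.
The state is a dict: "time": time; "qpos": joint angles; "qvel": joint speeds; "effort": joint torques, N m; "tool_pos": TCP position; "tcp_rot": TCP orientation; "ft_force": force on the tool from outside, world axes, zero at the start; "wrist_torque": the same for the moment, N m; "opening": opening from 0.0 (shut) to 1.0 (fully open); "gripper_force": force on a finger pad.
Only numpy, scipy, OpenCV 4.12 (cv2) and the standard library are available. Lean on these libraries where they do the work, as an engineer would, in place of code of your own. Each camera call takes 0.05 s, during which the arm holds its last target. There are 200 camera calls.

### The job

Set the amber spice jar up in the one-handed jar-opening stand: lift it upright out of its terracotta pot, stand it on the front of the stand's base plate and let go, then take it again low around the glass from the front and slide it under the arm until it sits fully home against the wooden V, and let go. Lower the stop rod until its rubber foot just rests on the cap, pressing only gently, and leave it there; then swing the clamp lever all the way round to lock the rod, with the foot still resting on the cap. Let go of everything and leave the other things on the sill where they are.

Things in the scene. Friction and masses are not known exactly. Their poses are not given: they have to be found in the camera images.
- jar: Amber glass spice jar with a dark twist cap, upright. Glass 54 mm diameter, 70 mm tall, then a 42 mm neck; cap 50 mm diameter, 18 mm tall. Origin: centre of the underside; z up. The cap is screwed down by an unknown amount: its top is 88 to 100 mm above the origin, different each time, not measured, and does not change when handled. About 0.25 kg (varies).
- pot: Terracotta pot, 86 mm outer diameter at the rim, 55 mm tall, wall 5 mm, inner floor 6 mm above its underside. The jar stands in it at the start, with the cap and about the top 20 mm of glass above the rim; fingers do not fit between jar and pot. Loose, 0.7 kg. Origin: centre of the underside.
- stand: Fixed steel stand, origin on the sill straight below the stop rod; x points from its open front to its post (roughly to the robot's left), z up. Base plate 8 mm thick, x = -180 to +130 mm, y +-60 mm. Wooden V: two pads (z 8 to 50 mm, within y +-25 mm) that the glass meets when the jar's axis is at x = 0, y = 0. Square post at x = 91 to 125 mm, 155 mm tall, carrying the arm.
- arm (a point): Middle of the front end of the fixed steel arm that overhangs the plate, on its top. In the stand's frame the arm spans x = -25 to +125 mm, y +-25 mm, underside z = 155 mm, top z = 175 mm; it leaves no room for a gripper above the jar when home.
- front (a point): Middle of the free front of the base plate, on its top (stand x = -95, y = 0, z = 8 mm). The jar is first set down here; anywhere within x = -165 to -60 mm, y +-45 mm is good.
- home (a point): Where the middle of the jar's underside belongs when fully home: on top of the base plate under the stop rod, x = 0, y = 0, z = 8 mm in the stand's frame.
- foot: Black rubber foot of the stop rod, a disc 36 mm across and 12 mm thick; origin: centre of its underside. It is sprung: it yields up to 4 mm against the rod with 2.5 N per mm. At the start its underside is 128 to 138 mm above the sill.
- handle (a point): Centre of the wooden T-handle atop the stop rod, 125 mm above the foot's underside (foot not pressed in). 60 mm long along the stand's x, 14 mm wide along its y, 26 mm tall. The rod slides up and down only, takes about 5 N to move, stays where it is left, and is held much harder once locked. The foot can go down to 83 mm above the sill.
- lever (a joint): Angle of the clamp lever on top of the arm (rad): 0 open, 1.25 fully locked, growing clockwise seen from above. It turns level about a vertical axis at stand x = 45, y = 0 mm. At 0 it points 100 degrees counter-clockwise from the stand's x axis, at 1.25 it points 28 degrees from x. It takes 2 to 5 N at the knob and stays where it is left.
- lever_knob (a point): Centre line of the upright round knob (16 mm diameter, z 180 to 210 mm above the sill) at the end of the clamp lever, 70 mm from the lever's axis; the point is 198 mm above the sill.
- mortar: Bystander: grey volcanic stone mortar, 110 mm across the rim, 75 mm tall. May stand on either side of the stand, the pot on the other. Origin: centre of the underside.
- scoop: Bystander: stainless measuring scoop lying along its x, about 160 mm long, 30 mm tall.
- scraper: Bystander: scraper with a red silicone blade lying flat along its x, about 175 mm long, 14 mm tall.
- dish: Bystander: small terracotta dish, 104 mm across, 24 mm tall. Origin: centre of the underside.
Mind the look-alikes: they are no part of the job. Several things have the shape of the jar; the one meant has the colours described above.

How it is judged:
On the way, in this order (a step that is already met when the one before it is completed fails the run):
1. the jar stands upright on the front of the base plate and has been let go (x of jar in the frame of stand between -0.175 and -0.05 m and y of jar in the frame of stand between -0.05 and 0.05 m and z of jar in the frame of stand between 0.005 and 0.011 m and angle between jar's own z axis and vertical below 0.06 rad and contact force between the fingers and jar below 0.1 N), for 0.2 s.
2. the jar is fully home in the V (within 4 mm), upright and let go, the foot not yet on it (distance between jar and home below 0.004 m and angle between jar's own z axis and vertical below 0.06 rad and contact force between each of the fingers, foot and jar below 0.1 N), for 0.2 s.
3. the foot rests on the cap while the clamp is still open, and the rod has been let go (contact force between foot and jar above 0.3 N and value of joint lever below 0.6 rad and contact force between the fingers and stand below 0.1 N), for 0.2 s.
4. the clamp lever is swung to locked with the foot still on the cap (contact force between foot and jar above 0.3 N and value of joint lever above 1.1 rad), for 0.2 s.
At the end, for the whole second after the job is handed in: The jar stands upright and at rest on the base plate, fully home in the V (within 4 mm of home), the foot rests on its cap (more than 0.3 N), and the clamp lever is locked (beyond 1.1 rad of 1.25) (all of step 4 and distance between jar and home below 0.004 m and angle between jar's own z axis and vertical below 0.06 rad and linear speed of jar below 0.02 m/s); the robot touches nothing.
It fails at once if the foot is pressed hard on the jar (over 20 N) (contact force between foot and jar above 20 N).
It fails at once if the jar is tipped by more than 25 degrees (angle between jar's own z axis and vertical above 0.44 rad).
It fails at once if the pot is shoved away by 40 mm or more (distance of pot from where it was at the start of the episode above 0.04 m).
It fails at once if a bystander is moved by more than 20 mm (distance of any of mortar, scoop, scraper, dish from where it was at the start of the episode above 0.02 m).
It also fails if it takes over 72 s, if anything falls off the work surface, if the arm or the gripper's body presses on something with over 40 N, if the wrist force passes 120 N, or if a joint passes its speed limit or range.

## Working session

There is one attempt and no reset: what is moved stays moved. The work goes in short steps, Python scripts to look and compute and a shell command to move; the robot and the scene stay as the last step left them, time stands still between calls to the robot, and variables do not carry over. Pictures are saved under pics/ and viewed, at most 10 in all, crops included, and the job is handed in when it is done.

```bash
mkdir -p pics; ls; cat > h.py <<'E'
import numpy as np, cv2
from rig import robot, read_camera
def snap(n,f=None):
    c=read_camera(n)
    if f: cv2.imwrite('pics/'+f,c['image'][:,:,::-1])
    return c
def pts(c):
    K=c['mtx'];z=c['range_z'].astype(float);v,u=np.mgrid[:420,:560]
    p=np.stack([(u-K[0,2])/K[0,0]*z,(v-K[1,2])/K[1,1]*z,z],-1)
    w=p@c['T'][:3,:3].T+c['T'][:3,3]; w[z<=0]=np.nan
    return w
def ray(c,u,v,h):
    K=c['mtx'];d=c['T'][:3,:3]@np.array([(u-K[0,2])/K[0,0],(v-K[1,2])/K[1,1],1]);o=c['T'][:3,3]
    return o+d*(h-o[2])/d[2]
E
python3 - <<'E'
from h import *
import pickle
d={n:snap(n) for n in('scene','top')}
pickle.dump(d,open('d.pkl','wb'))
for n in d: cv2.imwrite(f'pics/{n}0.png',d[n]['image'][:,:,::-1]); print(n,d[n]['T'].round(3).tolist(),d[n]['mtx'][0].round(1))
print(robot.hold_point_z, robot.get_obs())
E
```

```text
pics
scene [[0.48, 0.676, -0.559, 1.261], [0.877, -0.379, 0.294, -0.302], [-0.013, -0.631, -0.775, 1.149], [0.0, 0.0, 0.0, 1.0]] [508.9   0.  273.5]
top [[0.007, -0.994, 0.106, 0.401], [-1.0, -0.007, -0.002, 0.06], [0.003, -0.106, -0.994, 1.518], [0.0, 0.0, 0.0, 1.0]] [467.    0.  278.6]
0.0187 {'time': 0.1, 'qpos': array([-1.27300077e+00,  4.23760037e-01,  1.63057405e+00, -2.54882397e-05,
        1.08864458e+00, -1.89971154e-02]), 'qvel': array([-0.00106476, -0.00151116, -0.00359914, -0.00061356,  0.00040496,
        0.0007284 ]), 'effort': array([ 6.43356252e-04, -5.45610988e+01, -2.74324125e+01,  6.45754253e-02,
        1.88189844e-02,  1.87843703e-06]), 'tool_pos': array([ 0.19456515, -0.59339109,  0.20099774]), 'tcp_rot': array([-3.10090941e+00, -4.95340888e-01,  3.37479387e-04]), 'ft_force': array([0.37131252, 0.06241176, 1.18414255]), 'wrist_torque': array([ 0.00261764,  0.02246807, -0.03207212]), 'gripper_force': 0.0, 'opening': 1.0019975048304701}
```

View pics/scene0.png

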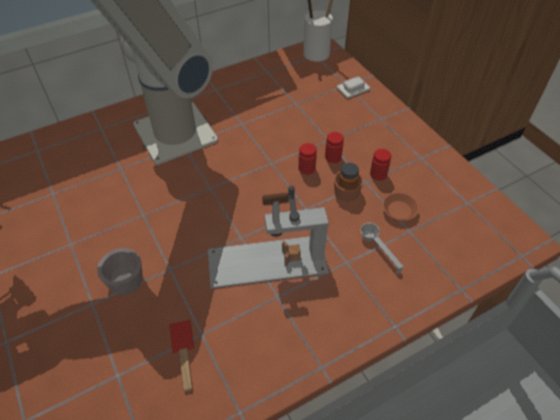

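View pics/top0.png

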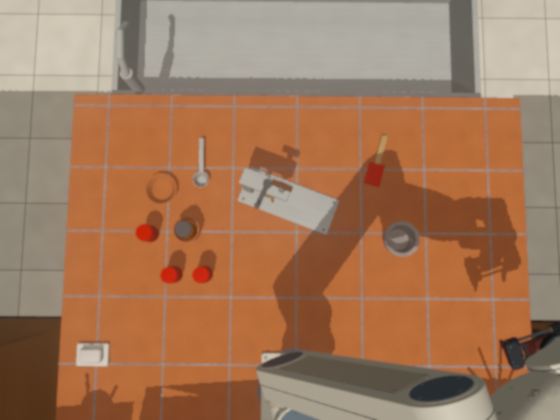

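The only amber jar with a dark cap is the one in the pot, at scene (348,180) / top (185,229). The look-alikes are red jars at scene (308,158), (334,147), (381,164) / top (202,274), (171,275), (146,233). The stand's plate runs from top (250,175) at the post to (330,225) at its free front. The mortar is at top (401,238).

```bash
python3 - <<'E'
from h import *
import pickle
d=pickle.load(open('d.pkl','rb'))
a=cv2.resize(d['scene']['image'][100:300,190:440],None,fx=1.6*2,fy=1.6*2,interpolation=cv2.INTER_CUBIC)
a=cv2.resize(a,(700,560)); cv2.imwrite('pics/crop.png',a[:,:,::-1])
W=pts(d['top']);S=pts(d['scene'])
# stand plate: grey pixels z 3..14mm
def comp(c,w,zlo,zhi,box):
    x0,x1,y0,y1=box
    return (w[...,2]>zlo)&(w[...,2]<zhi)&(w[...,0]>x0)&(w[...,0]<x1)&(w[...,1]>y0)&(w[...,1]<y1)
c=ray(d['top'],288,200,.008);j=ray(d['top'],185,229,.1);print('stand~',c,'jar~',j)
b=(c[0]-.2,c[0]+.2,c[1]-.22,c[1]+.22)
for n,w in(('top',W),('scene',S)):
    hsv=cv2.cvtColor(d[n]['image'],cv2.COLOR_RGB2HSV);g=hsv[...,1]<80
    m=comp(d[n],w,.002,.016,b)&g
    r=cv2.minAreaRect(w[m][:,:2].astype(np.float32)*1000);print(n,'plate',m.sum(),r,np.median(w[m][:,2]))
    m=comp(d[n],w,.165,.182,b);r=cv2.minAreaRect(w[m][:,:2].astype(np.float32)*1000);print('arm',m.sum(),r,np.median(w[m][:,2]))
    m=comp(d[n],w,.185,.4,b);print('hi',m.sum())
    for p in w[m][::max(1,m.sum()//15)]: print(p.round(3))
    jb=(j[0]-.06,j[0]+.06,j[1]-.06,j[1]+.06)
    m=comp(d[n],w,.085,.14,jb);p=w[m]; print('jar',m.sum(),p.mean(0),np.percentile(p[:,2],[5,50,95]))
    if len(p): q=p[p[:,2]>np.percentile(p[:,2],95)-.008];print('cap top',q.mean(0),np.ptp(q,axis=0),cv2.minEnclosingCircle(q[:,:2].astype(np.float32)))
    m=comp(d[n],w,.046,.062,jb);print('rim',m.sum(),cv2.minEnclosingCircle(w[m][:,:2].astype(np.float32)))
E
```

```text
stand~ [0.59232696 0.02639852 0.008     ] jar~ [0.489539   0.34102706 0.1       ]
top plate 2404 ((582.5427856445312, 36.927032470703125), (240.51394653320312, 348.2266845703125), 0.0653524324297905) 0.008344971622084807
arm 643 ((601.337890625, 103.17556762695312), (149.58810424804688, 86.49617004394531), 69.43104553222656) 0.17498137110445677
hi 314
[0.626 0.097 0.197]
[0.611 0.065 0.27 ]
[0.618 0.103 0.191]
[0.615 0.102 0.194]
[0.602 0.046 0.273]
[0.599 0.054 0.274]
[0.597 0.059 0.267]
[0.607 0.085 0.187]
[0.603 0.094 0.192]
[0.601 0.094 0.19 ]
[0.592 0.054 0.228]
[0.591 0.048 0.216]
[0.586 0.105 0.187]
[0.575 0.114 0.186]
[0.563 0.114 0.186]
[0.549 0.127 0.213]
jar 230 [0.48999485 0.34711997 0.10159791] [0.09523873 0.10199666 0.10685139]
cap top [0.4912711  0.34715026 0.10276534] [0.04890694 0.04999484 0.01051338] ((0.4912431240081787, 0.34777724742889404), 0.026379147544503212)
rim 176 ((0.4920482337474823, 0.34863826632499695), 0.043424732983112335)
scene plate 3846 ((589.7495727539062, 28.342056274414062), (441.4350280761719, 391.0980529785156), 88.16316986083984) 0.006363914022688766
arm 958 ((611.6221923828125, 97.9330062866211), (150.00527954101562, 78.6673812866211), 68.42095947265625) 0.17304059641826586
hi 609
[0.549 0.119 0.208]
[0.563 0.116 0.2  ]
[0.597 0.038 0.268]
[0.61  0.055 0.269]
[0.618 0.071 0.265]
[0.601 0.023 0.268]
[0.609 0.04  0.262]
[0.614 0.057 0.254]
[0.584 0.11  0.187]
[0.606 0.038 0.246]
[0.614 0.047 0.242]
[0.6   0.096 0.186]
[0.617 0.094 0.194]
[0.607 0.04  0.206]
[0.609 0.044 0.197]
[0.632 0.082 0.191]
jar 243 [0.49820284 0.34211508 0.09809242] [0.0889977  0.0990306  0.10336719]
cap top [0.49615338 0.34377233 0.09986529] [0.05232842 0.05169368 0.01178055] ((0.4946366250514984, 0.3460431396961212), 0.027830258011817932)
rim 204 ((0.49754709005355835, 0.34351682662963867), 0.04487251862883568)
```

View pics/crop.png

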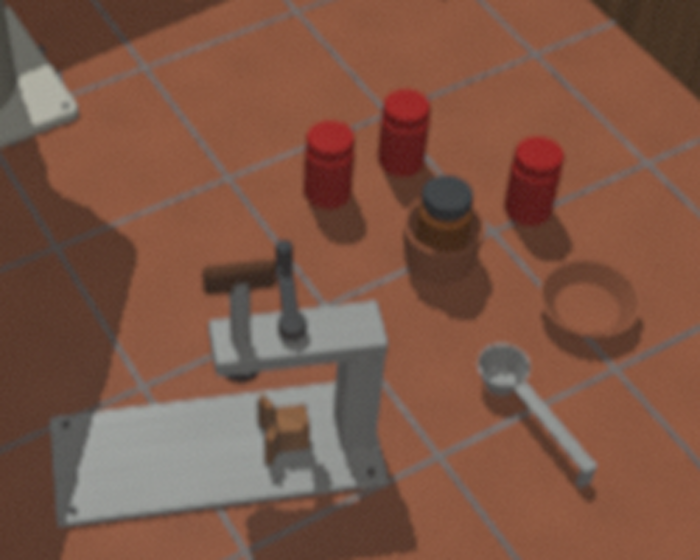

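The crop confirms the choice: the dark-capped amber jar is in the pot at crop (447,220). The red ones stand free. The lever knob at crop (284,250) points toward the robot, and the wooden handle is at (240,275). Next I fit the stand's axis more precisely.

```bash
python3 - <<'E'
from h import *
import pickle
d=pickle.load(open('d.pkl','rb'))
for n,seed in(('top',(310,205)),('scene',(250,262))):
    c=d[n];w=pts(c);hsv=cv2.cvtColor(c['image'],cv2.COLOR_RGB2HSV)
    lum=(hsv[...,1]<75)
    for nm,zl,zh in(('plate',.0,.02),('arm',.162,.183)):
        m=(lum&(w[...,2]>zl)&(w[...,2]<zh)).astype(np.uint8)
        m=cv2.morphologyEx(m,cv2.MORPH_OPEN,np.ones((3,3)))
        k,l,s,cc=cv2.connectedComponentsWithStats(m,connectivity=4)
        near=ray(c,*seed,.008)
        best=l[seed[1],seed[0]] if nm=='plate' else max(range(1,k),key=lambda i:s[i,4]*(np.linalg.norm(np.nanmean(w[l==i],0)[:2]-near[:2])<.2))
        ys,xs=np.where(l==best)
        P=np.array([ray(c,x,y,.008 if nm=='plate' else .175)[:2] for x,y in zip(xs,ys)]).astype(np.float32)*1000
        r=cv2.minAreaRect(P);print(n,nm,s[best].tolist(),r,cv2.boxPoints(r).round(0).tolist())
    m=(w[...,2]>.235)&(w[...,2]<.3)&(np.hypot(w[...,0]-.6,w[...,1]-.05)<.08)
    p=w[m];r=cv2.minAreaRect(p[:,:2].astype(np.float32)*1000);print('handle',m.sum(),r,np.percentile(p[:,2],[5,50,95]))
    m=(w[...,2]>.185)&(w[...,2]<.22)&(np.hypot(w[...,0]-.55,w[...,1]-.12)<.03)
    p=w[m];print('knob',p.round(3).tolist()[::4])
    for nm,uv in(('x',0),):
      pass
W=pts(d['top'])
hsv=cv2.cvtColor(d['top']['image'],cv2.COLOR_RGB2HSV)
for nm,(u,v) in dict(mortar=(401,238),scoop=(201,180),dish=(162,187),red1=(146,233),red2=(171,275),red3=(202,274),scr=(375,174)).items(): print(nm,ray(d['top'],u,v,.05 if nm!='scr' else 0).round(3))
E
```

```text
top plate [260, 182, 78, 52, 2098] ((578.0872802734375, -8.42254638671875), (233.5262451171875, 122.44697570800781), 69.30036163330078) [[480.0, -96.0], [594.0, -139.0], [677.0, 79.0], [562.0, 122.0]]
top arm [240, 168, 31, 23, 412] ((628.6920776367188, 128.3860626220703), (82.59085845947266, 51.37540054321289), 69.33377838134766) [[590.0, 99.0], [638.0, 81.0], [667.0, 158.0], [619.0, 176.0]]
handle 138 ((599.3113403320312, 50.280181884765625), (58.73326873779297, 16.012508392333984), 69.52677154541016) [0.2511488  0.26926707 0.27392965]
knob [[0.578, 0.117, 0.188], [0.575, 0.114, 0.186], [0.571, 0.119, 0.19], [0.572, 0.108, 0.187], [0.569, 0.111, 0.191], [0.566, 0.116, 0.188], [0.563, 0.114, 0.186], [0.557, 0.118, 0.211], [0.554, 0.127, 0.213], [0.555, 0.115, 0.21], [0.551, 0.121, 0.214], [0.549, 0.127, 0.213], [0.549, 0.115, 0.208], [0.546, 0.118, 0.209], [0.545, 0.119, 0.191]]
scene plate [208, 237, 121, 51, 3857] ((597.657958984375, 22.715957641601562), (308.8655090332031, 123.3547592163086), 69.60120391845703) [[486.0, -101.0], [602.0, -144.0], [709.0, 146.0], [594.0, 189.0]]
sc
[... 307 characters left out ...]
 [0.24258854 0.26142381 0.26942393]
knob [[0.549, 0.119, 0.208], [0.553, 0.117, 0.209], [0.55, 0.113, 0.204], [0.555, 0.121, 0.204], [0.557, 0.111, 0.208], [0.56, 0.121, 0.205], [0.562, 0.111, 0.209], [0.56, 0.124, 0.201], [0.562, 0.114, 0.204], [0.554, 0.11, 0.194], [0.563, 0.116, 0.2], [0.558, 0.111, 0.194], [0.561, 0.121, 0.192], [0.561, 0.112, 0.192], [0.557, 0.112, 0.186], [0.562, 0.12, 0.186], [0.566, 0.118, 0.187], [0.565, 0.113, 0.186], [0.568, 0.111, 0.186], [0.572, 0.109, 0.187], [0.575, 0.107, 0.187]]
mortar [ 0.469 -0.329  0.05 ]
scoop [0.649 0.304 0.05 ]
dish [0.626 0.428 0.05 ]
red1 [0.479 0.473 0.05 ]
red2 [0.349 0.39  0.05 ]
red3 [0.353 0.294 0.05 ]
scr [ 0.682 -0.26   0.   ]
```

```bash
cat >> h.py <<'E'
from scipy.spatial.transform import Rotation as Rn
O=np.array([.603,.0487,0]);TH=np.deg2rad(69.4)
RS=np.array([[np.cos(TH),-np.sin(TH),0],[np.sin(TH),np.cos(TH),0],[0,0,1.]])
def st(*p): return O+RS@np.array(p)      # stand -> world
def tost(p): return RS.T@(np.asarray(p)-O)
def goal(tilt):  # tool z = stand x pitched down; tilt 0 = pointing down, 90 = horizontal
    R=np.column_stack([RS[:,0],-RS[:,1],[0,0,-1]])
    return R@Rn.from_euler('y',tilt,degrees=True).as_matrix()
def plan(p,tilt=None):
    o=robot.get_obs();R=Rn.from_rotvec(o['tcp_rot']).as_matrix()
    print('t',round(o['time'],2),'tcp',o['tool_pos'].round(4),'stand',tost(o['tool_pos']).round(4),'q',o['qpos'].round(2),'F',o['ft_force'].round(1))
    if tilt is not None:
        G=goal(tilt);print('turn units',(np.rad2deg(Rn.from_matrix(R.T@G).as_rotvec())/8).round(3)); 
        print('shift units after turn',((G.T@(np.asarray(p)-o['tool_pos']))/.06).round(3))
    print('shift units now',((R.T@(np.asarray(p)-o['tool_pos']))/.06).round(3))
E
python3 -m creep '[{"xyz":[0,0,-0.4],"dr":[0,0,-0.8],"jaw":-1},{"xyz":[0,0,0],"dr":[0,0,-0.8],"jaw":-1},{"xyz":[0,0,0],"dr":[0,0,-0.8],"jaw":-1},{"xyz":[0,0,0],"dr":[0,0,-0.8],"jaw":-1},{"xyz":[0,0,0],"dr":[0,0,-0.8],"jaw":-1},{"xyz":[0,0,0],"dr":[0,0,-0.8],"jaw":-1},{"xyz":[0,0,0],"dr":[0,0,-0.8],"jaw":-1},{"xyz":[0,0,0],"dr":[0,0,-0.8],"jaw":-1}]'
python3 -m creep '[{"xyz":[0.8,0.04,0],"dr":[0,0,0],"jaw":-1},{"xyz":[0.9,0.04,0],"dr":[0,0,0],"jaw":-1},{"xyz":[0.9,0.04,0],"dr":[0,0,0],"jaw":-1},{"xyz":[0.9,0.04,0],"dr":[0,0,0],"jaw":-1},{"xyz":[0.9,0.04,0],"dr":[0,0,0],"jaw":-1},{"xyz":[0.9,0.04,0],"dr":[0,0,0],"jaw":-1},{"xyz":[0.9,0.04,0],"dr":[0,0,0],"jaw":-1},{"xyz":[0.9,0.04,0],"dr":[0,0,0],"jaw":-1},{"xyz":[0.9,0.04,0],"dr":[0,0,0],"jaw":-1},{"xyz":[0.9,0.04,0],"dr":[0,0,0],"jaw":-1},{"xyz":[0.9,0.04,0],"dr":[0,0,0],"jaw":-1}]'
python3 -c "
from h import *
plan([.4935,.3465,.224],0)"
```

```text
time: 1.1
tool_pos: [0.1946, -0.5935, 0.2252]
tcp_rot: [-2.58, -1.792, -0.0]
ft_force: [0.0, -0.2, 0.7]
opening: 1.0
gripper_force: 0.0
time: 2.48
tool_pos: [0.4271, -0.0512, 0.2257]
tcp_rot: [2.583, 1.787, 0.0]
ft_force: [1.2, -0.3, -0.2]
opening: 0.997
gripper_force: 0.0
t 2.48 tcp [ 0.4271 -0.0512  0.2257] stand [-0.1554  0.1295  0.2257] q [-0.15  0.1   2.02 -0.    1.03  0.21] F [ 1.2 -0.3 -0.2]
turn units [ 0.001  0.    -0.006]
shift units after turn [ 6.594 -1.296  0.028]
shift units now [ 6.593 -1.302  0.028]
```

```bash

python3 -m creep '[{"xyz":[0.8,-0.16,0],"dr":[0,0,0],"jaw":-1},{"xyz":[0.8,-0.16,0],"dr":[0,0,0],"jaw":-1},{"xyz":[0.8,-0.16,0],"dr":[0,0,0],"jaw":-1},{"xyz":[0.8,-0.16,0],"dr":[0,0,0],"jaw":-1},{"xyz":[0.8,-0.16,0],"dr":[0,0,0],"jaw":-1},{"xyz":[0.8,-0.16,0],"dr":[0,0,0],"jaw":-1},{"xyz":[0.8,-0.16,0],"dr":[0,0,0],"jaw":-1},{"xyz":[0.8,-0.16,0],"dr":[0,0,0],"jaw":-1},{"xyz":[0.2,0,0],"dr":[0,0,0],"jaw":-1},{"xyz":[0,0,0],"dr":[0,0,0],"jaw":-1}]'
python3 - <<'E'
from h import *
c=snap('wrist','w1.png');print(c['T'].round(3).tolist(),c['mtx'].round(0).tolist())
w=pts(c);m=(w[...,2]>.08)&(w[...,2]<.12)&(np.hypot(w[...,0]-.4935,w[...,1]-.3465)<.05)
p=w[m];h=np.percentile(p[:,2],80);print(m.sum(),'top',np.percentile(p[:,2],[5,50,95]))
q=p[p[:,2]>h-.005];print('cap',cv2.minEnclosingCircle(q[:,:2].astype(np.float32)))
plan([.4935,.3465,.224],0)
E
```

```text
time: 3.72
tool_pos: [0.4942, 0.3447, 0.2251]
tcp_rot: [2.582, 1.789, -0.002]
ft_force: [-0.5, -0.1, -0.1]
opening: 1.002
gripper_force: 0.0
[[0.936, -0.337, -0.1, 0.522], [-0.352, -0.898, -0.264, 0.417], [-0.001, 0.283, -0.959, 0.408], [0.0, 0.0, 0.0, 1.0]] [[301.0, 0.0, 277.0], [0.0, 301.0, 210.0], [0.0, 0.0, 1.0]]
1829 top [0.0980574  0.1014617  0.10261294]
cap ((0.49223366379737854, 0.3485335111618042), 0.026126930490136147)
t 3.77 tcp [0.4941 0.3438 0.2251] stand [0.2379 0.2057 0.2251] q [ 0.59  0.36  1.66 -0.    1.12  0.95] F [ 0.5 -0.9  0.2]
turn units [-0.004  0.01  -0.005]
shift units after turn [ 0.038 -0.026  0.019]
shift units now [ 0.038 -0.026  0.019]
```

View pics/w1.png

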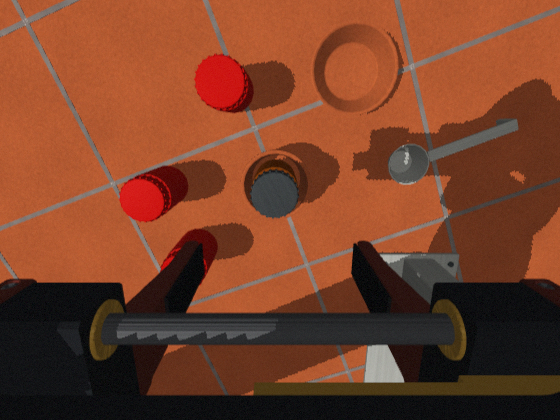

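The jar cap sits at wrist pixel (274,193), between the fingers (tips near (200,245) and (360,245)), with nothing under the fingers.

```bash

python3 -m creep '[{"xyz":[0.05,-0.04,0.5],"dr":[0,0,0],"jaw":-1},{"xyz":[0,0,0.6],"dr":[0,0,0],"jaw":-1},{"xyz":[0,0,0.5],"dr":[0,0,0],"jaw":-1},{"xyz":[0,0,0.4],"dr":[0,0,0],"jaw":-1},{"xyz":[0,0,0.3],"dr":[0,0,0],"jaw":-1},{"xyz":[0,0,0.18],"dr":[0,0,0],"jaw":-1},{"xyz":[0,0,0],"dr":[0,0,0],"jaw":1},{"xyz":[0,0,0],"dr":[0,0,0],"jaw":1},{"xyz":[0,0,0],"dr":[0,0,0],"jaw":1},{"xyz":[0,0,0],"dr":[0,0,0],"jaw":1},{"xyz":[0,0,0],"dr":[0,0,0],"jaw":1},{"xyz":[0,0,0],"dr":[0,0,0],"jaw":1}]' 25
python3 -m creep '[{"xyz":[0,0,0],"dr":[0,0,0],"jaw":1},{"xyz":[0,0,-0.2],"dr":[0,0,0],"jaw":1},{"xyz":[0,0,-0.3],"dr":[0,0,0],"jaw":1},{"xyz":[0,0,-0.4],"dr":[0,0,0],"jaw":1},{"xyz":[0,0,-0.5],"dr":[0,0,0],"jaw":1},{"xyz":[0,0,-0.5],"dr":[0,0,0],"jaw":1},{"xyz":[0,0,-0.5],"dr":[0,0,0],"jaw":1},{"xyz":[0,0,0],"dr":[0,0,0],"jaw":1}]'
python3 - <<'E'
from h import *
c=snap('scene','s2.png')
plan(st(-.11,0,.216),0);plan([.42,.08,.216],0)
w=pts(c)
m=(w[...,2]>.03)&(w[...,2]<.062)&(np.hypot(w[...,0]-.4955,w[...,1]-.3455)<.07);print('pot',m.sum(),w[m].mean(0))
E
```

```text
time: 5.28
tool_pos: [0.4935, 0.3486, 0.0773]
tcp_rot: [-2.583, -1.787, -0.001]
ft_force: [-2.5, 0.7, 4.7]
opening: 0.557
gripper_force: 25.0
time: 6.28
tool_pos: [0.4949, 0.3492, 0.2241]
tcp_rot: [2.583, 1.787, 0.009]
ft_force: [0.2, -0.7, -2.9]
opening: 0.557
gripper_force: 25.0
t 6.33 tcp [0.4938 0.3485 0.2221] stand [0.2423 0.2077 0.2221] q [ 0.59  0.37  1.66 -0.    1.11  0.96] F [-0.1 -1.1 -3.9]
turn units [ 0.011 -0.015 -0.007]
shift units after turn [-5.871  3.461  0.101]
shift units now [-5.868  3.467  0.095]
t 6.33 tcp [0.4938 0.3485 0.2221] stand [0.2423 0.2077 0.2221] q [ 0.59  0.37  1.66 -0.    1.11  0.96] F [-0.1 -1.1 -3.9]
turn units [ 0.011 -0.015 -0.007]
shift units after turn [-4.623  0.423  0.101]
shift units now [-4.622  0.427  0.092]
pot 386 [0.49446802 0.34603187 0.04439029]
```

View pics/s2.png

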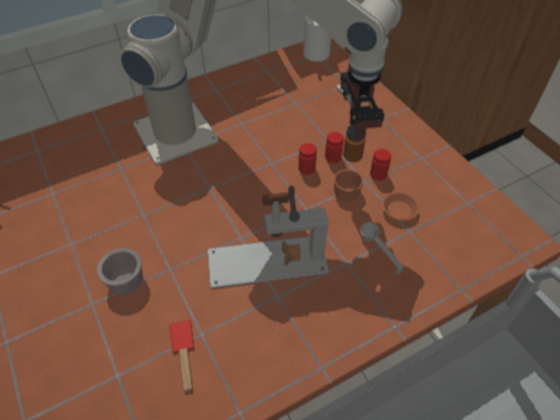

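The jar hangs upright at (356,142), and the pot hasn't moved from (348,185). Carrying it round the robot side to the front of the plate.

```bash

python3 -m creep '[{"xyz":[-0.5,0.04,0],"dr":[0,0,0],"jaw":1},{"xyz":[-0.7,0.05,0],"dr":[0,0,0],"jaw":1},{"xyz":[-0.7,0.05,0],"dr":[0,0,0],"jaw":1},{"xyz":[-0.7,0.05,0],"dr":[0,0,0],"jaw":1},{"xyz":[-0.7,0.05,0],"dr":[0,0,0],"jaw":1},{"xyz":[-0.7,0.05,0],"dr":[0,0,0],"jaw":1},{"xyz":[-0.7,0.05,0],"dr":[0,0,0],"jaw":1},{"xyz":[-0.7,0.3,0],"dr":[0,0,0],"jaw":1},{"xyz":[-0.4,0.5,0],"dr":[0,0,0],"jaw":1},{"xyz":[-0.1,0.6,0],"dr":[0,0,0],"jaw":1},{"xyz":[0,0.6,0],"dr":[0,0,0],"jaw":1},{"xyz":[0,0.5,0],"dr":[0,0,0],"jaw":1}]'
python3 -m creep '[{"xyz":[0,0.4,0.1],"dr":[0,0,0],"jaw":1},{"xyz":[0,0.2,0.4],"dr":[0,0,0],"jaw":1},{"xyz":[0,0,0.6],"dr":[0,0,0],"jaw":1},{"xyz":[0,0,0.5],"dr":[0,0,0],"jaw":1},{"xyz":[0,0,0],"dr":[0,0,0],"jaw":1}]'
python3 - <<'E'
from h import *
plan(st(-.11,0,.0805),0)
E
```

```text
time: 7.82
tool_pos: [0.5281, -0.0437, 0.2192]
tcp_rot: [-2.583, -1.785, 0.003]
ft_force: [0.2, -0.0, -2.3]
opening: 0.555
gripper_force: 25.0
time: 8.45
tool_pos: [0.5586, -0.0554, 0.1214]
tcp_rot: [-2.579, -1.784, 0.009]
ft_force: [-0.9, -0.5, -2.4]
opening: 0.551
gripper_force: 25.0
t 8.45 tcp [ 0.5586 -0.0554  0.1214] stand [-0.1131  0.005   0.1214] q [-0.12  0.44  1.82 -0.    0.88  0.24] F [-0.9 -0.5 -2.4]
turn units [-0.053  0.013 -0.006]
shift units after turn [0.051 0.083 0.682]
shift units now [0.053 0.088 0.682]
```

```bash

python3 -m creep '[{"xyz":[0.05,0.08,0.3],"dr":[0,0,0],"jaw":1},{"xyz":[0,0,0.2],"dr":[0,0,0],"jaw":1},{"xyz":[0,0,0.1],"dr":[0,0,0],"jaw":1},{"xyz":[0,0,0.06],"dr":[0,0,0],"jaw":1},{"xyz":[0,0,0.03],"dr":[0,0,0],"jaw":1},{"xyz":[0,0,0],"dr":[0,0,0],"jaw":1},{"xyz":[0,0,0],"dr":[0,0,0],"jaw":1}]'
```

```text
time: 9.32
tool_pos: [0.5674, -0.0546, 0.0838]
tcp_rot: [2.583, 1.787, 0.001]
ft_force: [0.1, 0.3, -2.4]
opening: 0.554
gripper_force: 25.0
```

```bash

python3 -m creep '[{"xyz":[0,0,0.04],"dr":[0,0,0],"jaw":1},{"xyz":[0,0,0],"dr":[0,0,0],"jaw":1},{"xyz":[0,0,0],"dr":[0,0,0],"jaw":1}]'
python3 -m creep '[{"xyz":[0,0,0.02],"dr":[0,0,0],"jaw":1},{"xyz":[0,0,0],"dr":[0,0,0],"jaw":1},{"xyz":[0,0,0],"dr":[0,0,0],"jaw":1}]'
```

```text
time: 9.7
tool_pos: [0.5672, -0.0546, 0.0811]
tcp_rot: [-2.584, -1.787, 0.0]
ft_force: [0.8, -0.2, -2.7]
opening: 0.554
gripper_force: 25.0
time: 10.07
tool_pos: [0.5672, -0.0546, 0.0798]
tcp_rot: [-2.584, -1.787, 0.0]
ft_force: [-0.2, 0.1, -3.4]
opening: 0.555
gripper_force: 25.0
```

```bash

python3 -m creep '[{"xyz":[0,0,0.02],"dr":[0,0,0],"jaw":1},{"xyz":[0,0,0],"dr":[0,0,0],"jaw":1},{"xyz":[0,0,0],"dr":[0,0,0],"jaw":1}]'
python3 -m creep '[{"xyz":[0,0,0.02],"dr":[0,0,0],"jaw":1},{"xyz":[0,0,0],"dr":[0,0,0],"jaw":1},{"xyz":[0,0,0],"dr":[0,0,0],"jaw":1}]'
```

```text
time: 10.45
tool_pos: [0.5674, -0.0545, 0.0793]
tcp_rot: [2.583, 1.787, 0.001]
ft_force: [-2.5, 0.8, 5.9]
opening: 0.558
gripper_force: 25.0
time: 10.82
tool_pos: [0.5676, -0.0545, 0.0792]
tcp_rot: [2.583, 1.787, 0.001]
ft_force: [-5.4, 1.6, 16.1]
opening: 0.555
gripper_force: 25.1
```

```bash

python3 -m creep '[{"xyz":[0,0,-0.03],"dr":[0,0,0],"jaw":1},{"xyz":[0,0,0],"dr":[0,0,0],"jaw":-1},{"xyz":[0,0,0],"dr":[0,0,0],"jaw":-1},{"xyz":[0,0,0],"dr":[0,0,0],"jaw":-1},{"xyz":[0,0,0],"dr":[0,0,0],"jaw":-1},{"xyz":[0,0,-0.2],"dr":[0,0,0],"jaw":-1},{"xyz":[0,0,-0.6],"dr":[0,0,0],"jaw":-1},{"xyz":[0,0,-0.8],"dr":[0,0,0],"jaw":-1},{"xyz":[-0.5,0,-0.6],"dr":[0,0,0],"jaw":-1},{"xyz":[-0.8,0,0],"dr":[0,0,0],"jaw":-1},{"xyz":[-0.8,0,0],"dr":[0,0,0],"jaw":-1},{"xyz":[0,0,0],"dr":[0,0,0],"jaw":-1}]'
python3 - <<'E'
from h import *
plan(st(-.25,0,.2),0)
c=snap('top','t3.png');s=snap('scene');k=snap('wrist')
for n,c in(('top',c),('scene',s),('wrist',k)):
    w=pts(c);q=st(-.105,0,0)
    m=(w[...,2]>.095)&(w[...,2]<.115)&(np.hypot(w[...,0]-q[0],w[...,1]-q[1])<.05)
    p=w[m]
    if len(p)>20: e=cv2.minEnclosingCircle(p[:,:2].astype(np.float32));print(n,m.sum(),e,'stand',tost([*e[0],0]).round(4),np.percentile(p[:,2],[10,50,90]))
E
```

```text
time: 12.32
tool_pos: [0.522, -0.1748, 0.2123]
tcp_rot: [2.586, 1.782, 0.001]
ft_force: [0.3, -0.8, -0.3]
opening: 0.996
gripper_force: 0.0
t 12.32 tcp [ 0.522  -0.1748  0.2123] stand [-0.2377 -0.0028  0.2123] q [-0.34  0.3   1.79 -0.    1.05  0.02] F [ 0.3 -0.8 -0.3]
turn units [ 0.008  0.002 -0.033]
shift units after turn [-0.205 -0.047  0.205]
shift units now [-0.205 -0.046  0.205]
top 219 ((0.5643032193183899, -0.054958369582891464), 0.026178384199738503) stand [-0.1106 -0.0002  0.    ] [0.10007811 0.10395433 0.10736397]
scene 286 ((0.5680184960365295, -0.06015314906835556), 0.028736179694533348) stand [-0.1142 -0.0056  0.    ] [0.09843961 0.10172656 0.10449086]
wrist 2783 ((0.5662862062454224, -0.05471792444586754), 0.026087239384651184) stand [-0.1097 -0.002   0.    ] [0.10232844 0.10354142 0.10454609]
```

View pics/t3.png

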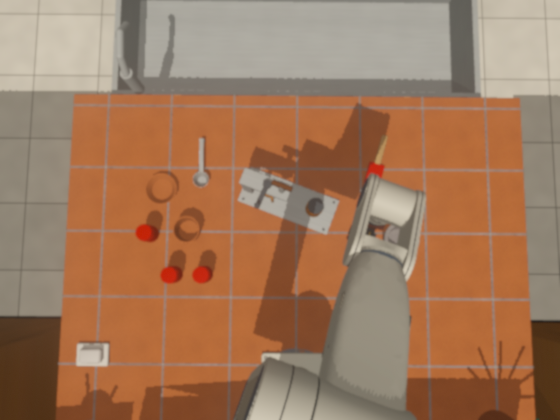

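The jar stands on the front of the plate, with its cap at top pixel (314,207); nothing else has moved. The wrist camera agrees with the tool pose, so I use it to refine the stand position.

```bash
python3 - <<'E'
from h import *
c=snap('wrist','w4.png');w=pts(c);hsv=cv2.cvtColor(c['image'],cv2.COLOR_RGB2HSV)
S=(w-O)@RS
g=hsv[...,1]<75
def rep(nm,m):
    p=S[m];
    if len(p)<10: print(nm,len(p));return
    r=cv2.minAreaRect((p[:,:2]*1000).astype(np.float32));print(nm,len(p),'x',np.percentile(p[:,0],[.5,50,99.5]).round(4),'y',np.percentile(p[:,1],[.5,50,99.5]).round(4),'z',np.median(p[:,2]).round(4),r)
pl=g&(abs(S[...,2]-.008)<.004)&(abs(S[...,1])<.1)&(S[...,0]>-.25)&(S[...,0]<.2)
rep('plate',pl)
for a in np.arange(-.17,.13,.03):
    q=S[pl&(abs(S[...,0]-a)<.005)]
    if len(q)>15: print(round(a,2),np.percentile(q[:,1],[1,99]).round(4))
rep('arm',g&(abs(S[...,2]-.175)<.006)&(abs(S[...,1])<.06)&(abs(S[...,0]-.05)<.12))
rep('handle',(abs(S[...,2]-.26)<.022)&(abs(S[...,1])<.03)&(abs(S[...,0])<.05))
rep('foot',(abs(S[...,2]-.137)<.012)&(abs(S[...,1])<.03)&(abs(S[...,0])<.03))
rep('knob',(abs(S[...,2]-.205)<.008)&(np.hypot(S[...,0]-.05,S[...,1]-.065)<.03))
E
```

```text
plate 10904 x [-0.1775 -0.0952 -0.0278] y [-0.0577  0.0045  0.0604] z 0.0078 ((-102.47014617919922, 1.3764076232910156), (119.86784362792969, 150.3272705078125), 89.9671401977539)
-0.17 [-0.0569  0.0596]
-0.14 [-0.0574  0.0597]
-0.11 [-0.0576  0.0603]
-0.08 [-0.0575  0.0601]
-0.05 [-0.0564  0.0595]
arm 0
handle 0
foot 0
knob 0
```

View pics/w4.png

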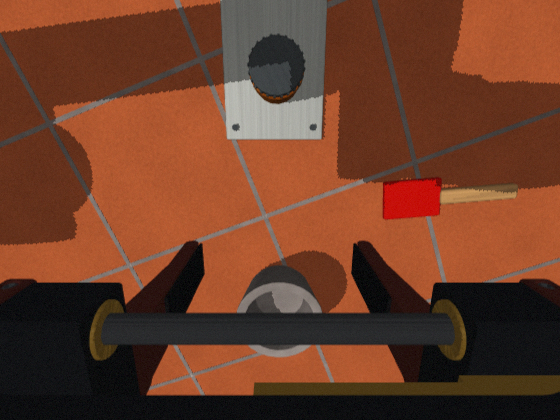

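The jar cap is at (276,65) on the plate, with the mortar below the hand at (280,310), so the hand should stay pitched about 30° above level. Turning the tool forward.

```bash
sed -i 's/O=np.array(.*\]);TH/O=np.array([.6025,.0513,0]);TH/' h.py
python3 -m creep '[{"xyz":[0,0,0],"dr":[0,0.6,0],"jaw":-1},{"xyz":[0,0,0],"dr":[0,0.7,0],"jaw":-1},{"xyz":[0,0,0],"dr":[0,0.7,0],"jaw":-1},{"xyz":[0,0,0],"dr":[0,0,0],"jaw":-1}]'
python3 -c "
from h import *
plan(st(-.24,-.004,.2),60)"
```

```text
time: 13.02
tool_pos: [0.5226, -0.1726, 0.2108]
tcp_rot: [-2.438, -1.684, -0.341]
ft_force: [-0.8, 0.6, -0.2]
opening: 0.999
gripper_force: 0.0
t 13.03 tcp [ 0.5226 -0.1726  0.2108] stand [-0.2377 -0.004   0.2108] q [-0.51  0.32  1.79  0.31  1.09 -0.3 ] F [-0.8  0.6 -0.2]
turn units [ 1.000e-03  5.502e+00 -1.600e-02]
shift units after turn [-0.175 -0.     0.056]
shift units now [-0.087  0.     0.162]
```

```bash

python3 -m creep '[{"xyz":[0,0,0],"dr":[0,0.6,0],"jaw":-1},{"xyz":[0,0,0],"dr":[0,0.6,0],"jaw":-1},{"xyz":[0,0,0],"dr":[0,0.6,0],"jaw":-1},{"xyz":[0,0,0],"dr":[0,0.6,0],"jaw":-1},{"xyz":[0,0,0],"dr":[0,0.6,0],"jaw":-1},{"xyz":[0,0,0],"dr":[0,0.6,0],"jaw":-1},{"xyz":[0,0,0],"dr":[0,0.6,0],"jaw":-1},{"xyz":[0,0,0],"dr":[0,0.6,0],"jaw":-1},{"xyz":[0,0,0],"dr":[0,0.7,0],"jaw":-1},{"xyz":[0,0,0],"dr":[0,0,0],"jaw":-1}]'
python3 -c "
from h import *
plan(st(-.20,-.004,.036),60);plan(st(-.096,-.004,.036),60)"
```

```text
time: 14.28
tool_pos: [0.5224, -0.1716, 0.2096]
tcp_rot: [-1.905, -1.316, -1.094]
ft_force: [-0.4, 0.0, 1.0]
opening: 1.005
gripper_force: 0.0
t 14.28 tcp [ 0.5224 -0.1716  0.2096] stand [-0.2368 -0.0034  0.2096] q [-0.82  0.61  1.75  0.89  1.49 -0.88] F [-0.4  0.   1. ]
turn units [-0.021  0.007 -0.027]
shift units after turn [-2.199  0.009  1.978]
shift units now [-2.197  0.023  1.98 ]
t 14.28 tcp [ 0.5224 -0.1716  0.2096] stand [-0.2368 -0.0034  0.2096] q [-0.82  0.61  1.75  0.89  1.49 -0.88] F [-0.4  0.   1. ]
turn units [-0.021  0.007 -0.027]
shift units after turn [-1.333  0.009  3.479]
shift units now [-1.329  0.025  3.48 ]
```

```bash

python3 -m creep '[{"xyz":[-0.6,0.02,0],"dr":[0,0,0],"jaw":-1},{"xyz":[-0.73,0,0],"dr":[0,0,0],"jaw":-1},{"xyz":[0,0,0.5],"dr":[0,0,0],"jaw":-1},{"xyz":[0,0,0.6],"dr":[0,0,0],"jaw":-1},{"xyz":[0,0,0.6],"dr":[0,0,0],"jaw":-1},{"xyz":[0,0,0],"dr":[0,0,0],"jaw":-1}]'
python3 -c "
from h import *
plan(st(-.096,-.004,.036),60)"
```

```text
time: 15.02
tool_pos: [0.5407, -0.1245, 0.0907]
tcp_rot: [-1.902, -1.321, -1.094]
ft_force: [-0.6, -0.1, 0.4]
opening: 1.0
gripper_force: 0.0
t 15.03 tcp [ 0.5407 -0.1245  0.0907] stand [-0.1863 -0.004   0.0907] q [-0.75  0.79  1.79  0.97  1.32 -1.04] F [-0.6 -0.1  0.4]
turn units [-0.037  0.012 -0.003]
shift units after turn [-0.036  0.     1.759]
shift units now [-0.033  0.009  1.759]
```

```bash

python3 -m creep '[{"xyz":[-0.03,0,0.4],"dr":[0,0,0],"jaw":-1},{"xyz":[0,0,0.5],"dr":[0,0,0],"jaw":-1},{"xyz":[0,0,0.5],"dr":[0,0,0],"jaw":-1},{"xyz":[0,0,0.36],"dr":[0,0,0],"jaw":-1},{"xyz":[0,0,0],"dr":[0,0,0],"jaw":-1},{"xyz":[0,0,0],"dr":[0,0,0],"jaw":-1}]'
python3 - <<'E'
from h import *
plan(st(-.096,-.004,.036),60)
snap('scene','s5.png')
E
```

```text
time: 15.78
tool_pos: [0.5732, -0.0434, 0.0371]
tcp_rot: [-1.906, -1.319, -1.1]
ft_force: [0.4, 1.2, -0.3]
opening: 1.002
gripper_force: 0.0
t 15.78 tcp [ 0.5732 -0.0434  0.0371] stand [-0.0989 -0.0059  0.0371] q [-0.6   0.87  1.83  1.13  1.2  -1.12] F [ 0.4  1.2 -0.3]
turn units [0.008 0.002 0.001]
shift units after turn [ 0.009 -0.032  0.052]
shift units now [ 0.009 -0.032  0.052]
```

View pics/s5.png

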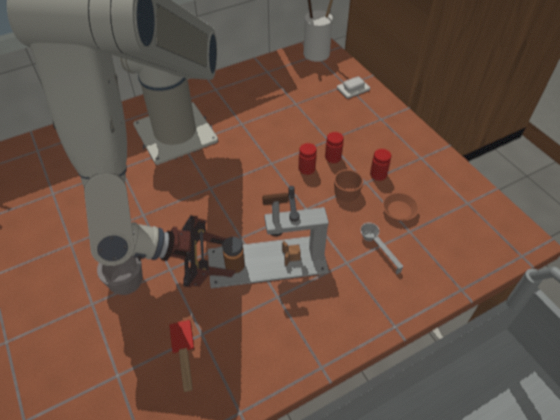

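The open jaws straddle the jar at (232,243); the mortar at (125,275) is untouched beneath the wrist. Taking hold lightly and sliding.

```bash

python3 -m creep '[{"xyz":[0,0,0],"dr":[0,0,0],"jaw":1},{"xyz":[0,0,0],"dr":[0,0,0],"jaw":1},{"xyz":[0,0,0],"dr":[0,0,0],"jaw":1},{"xyz":[0,0,0],"dr":[0,0,0],"jaw":1},{"xyz":[0,0,0],"dr":[0,0,0],"jaw":1},{"xyz":[0,0,0],"dr":[0,0,0],"jaw":1}]' 8
python3 -c "
from h import *
plan(st(.013,0,.036),60)"
python3 -m creep '[{"xyz":[0.1,0,0.173],"dr":[0,0,0],"jaw":1},{"xyz":[0.1,-0.02,0.173],"dr":[0,0,0],"jaw":1},{"xyz":[0.1,-0.02,0.173],"dr":[0,0,0],"jaw":1},{"xyz":[0.1,-0.03,0.173],"dr":[0,0,0],"jaw":1},{"xyz":[0.1,0,0.173],"dr":[0,0,0],"jaw":1},{"xyz":[0.1,0,0.173],"dr":[0,0,0],"jaw":1},{"xyz":[0.1,0,0.173],"dr":[0,0,0],"jaw":1},{"xyz":[0.1,0,0.173],"dr":[0,0,0],"jaw":1},{"xyz":[0,0,0],"dr":[0,0,0],"jaw":1}]'
python3 -c "
from h import *
plan(st(.016,0,.036),60)"
```

```text
time: 16.58
tool_pos: [0.5728, -0.0428, 0.0369]
tcp_rot: [-1.905, -1.318, -1.1]
ft_force: [-2.5, -1.3, 1.5]
opening: 0.604
gripper_force: 8.0
t 16.57 tcp [ 0.5728 -0.0428  0.0369] stand [-0.0985 -0.0053  0.0369] q [-0.6   0.87  1.84  1.13  1.2  -1.12] F [-2.5 -1.3  1.5]
turn units [ 0.003 -0.002 -0.003]
shift units after turn [ 0.917 -0.088  1.617]
shift units now [ 0.916 -0.089  1.617]
time: 17.7
tool_pos: [0.603, 0.0497, 0.0371]
tcp_rot: [-1.904, -1.319, -1.1]
ft_force: [1.3, 2.3, 3.1]
opening: 0.603
gripper_force: 8.0
t 17.7 tcp [0.603  0.0497 0.0371] stand [-0.0013 -0.001   0.0371] q [-0.43  0.86  1.87  1.28  1.12 -1.12] F [1.3 2.3 3.1]
turn units [-0.003 -0.006  0.002]
shift units after turn [ 0.129 -0.017  0.259]
shift units now [ 0.129 -0.017  0.26 ]
```

```bash

python3 -m creep '[{"xyz":[0.05,0,0.087],"dr":[0,0,0],"jaw":1},{"xyz":[0.03,0,0.052],"dr":[0,0,0],"jaw":1},{"xyz":[0,0,0],"dr":[0,0,0],"jaw":1},{"xyz":[0,0,0],"dr":[0,0,0],"jaw":1}]'
python3 -m creep '[{"xyz":[0.015,0,0.026],"dr":[0,0,0],"jaw":1},{"xyz":[0,0,0],"dr":[0,0,0],"jaw":1},{"xyz":[0,0,0],"dr":[0,0,0],"jaw":1}]'
python3 -m creep '[{"xyz":[0.015,0,0.026],"dr":[0,0,0],"jaw":1},{"xyz":[0,0,0],"dr":[0,0,0],"jaw":1},{"xyz":[0,0,0],"dr":[0,0,0],"jaw":1}]'
python3 -c "
from h import *
plan(st(.016,0,.036),60);print(RS.T@robot.get_obs()['ft_force'])"
```

```text
time: 18.2
tool_pos: [0.6062, 0.0574, 0.0367]
tcp_rot: [-1.905, -1.318, -1.1]
ft_force: [0.7, 1.8, -0.5]
opening: 0.601
gripper_force: 8.0
time: 18.58
tool_pos: [0.6068, 0.0589, 0.0367]
tcp_rot: [-1.906, -1.318, -1.1]
ft_force: [-0.3, -1.6, 0.9]
opening: 0.604
gripper_force: 8.0
time: 18.95
tool_pos: [0.6075, 0.0608, 0.0367]
tcp_rot: [-1.905, -1.318, -1.1]
ft_force: [-0.4, -1.8, 0.4]
opening: 0.604
gripper_force: 8.0
t 18.95 tcp [0.6075 0.0608 0.0367] stand [ 0.0106 -0.0013  0.0367] q [-0.41  0.86  1.87  1.3   1.11 -1.12] F [-0.4 -1.8  0.4]
turn units [ 0.005  0.001 -0.003]
shift units after turn [ 0.034 -0.022  0.084]
shift units now [ 0.034 -0.022  0.083]
[-1.76842563 -0.28015277  0.42561896]
```

```bash

for i in 1; do python3 -m creep '[{"xyz":[0.02,0,0.035],"dr":[0,0,0],"jaw":1},{"xyz":[0,0,0],"dr":[0,0,0],"jaw":1},{"xyz":[0,0,0],"dr":[0,0,0],"jaw":1}]'; done
python3 -m creep '[{"xyz":[0.02,0,0.035],"dr":[0,0,0],"jaw":1},{"xyz":[0,0,0],"dr":[0,0,0],"jaw":1},{"xyz":[0,0,0],"dr":[0,0,0],"jaw":1}]'
python3 -c "
from h import *
plan(st(.016,0,.036),60);print(RS.T@robot.get_obs()['ft_force'])"
```

```text
time: 19.32
tool_pos: [0.6076, 0.0632, 0.0368]
tcp_rot: [-1.905, -1.318, -1.099]
ft_force: [-3.8, -4.5, 3.0]
opening: 0.608
gripper_force: 8.0
time: 19.7
tool_pos: [0.6078, 0.0655, 0.0366]
tcp_rot: [-1.904, -1.318, -1.098]
ft_force: [-6.6, -6.1, 3.0]
opening: 0.612
gripper_force: 8.0
t 19.7 tcp [0.6078 0.0655 0.0366] stand [ 0.0152 -0.      0.0366] q [-0.4   0.86  1.88  1.31  1.11 -1.12] F [-6.6 -6.1  3. ]
turn units [-0.009  0.002 -0.007]
shift units after turn [-0.001 -0.     0.017]
shift units now [-0.001 -0.     0.017]
[-8.04200367  4.01449521  2.98916519]
```

```bash

python3 -m creep '[{"xyz":[0,-0.03,0],"dr":[0,0,0],"jaw":1},{"xyz":[0,0,0],"dr":[0,0,0],"jaw":1},{"xyz":[0,0,0],"dr":[0,0,0],"jaw":1}]'
python3 - <<'E'
from h import *
plan(st(.016,0,.036),60);print(RS.T@robot.get_obs()['ft_force'])
c=snap('wrist','w6.png');k=snap('scene')
for n,c in (('w',c),('s',k)):
    w=pts(c);S=(w-O)@RS
    m=(S[...,2]>.095)&(S[...,2]<.112)&(np.hypot(S[...,0],S[...,1])<.05);p=S[m]
    if len(p)>10: print(n,len(p),cv2.minEnclosingCircle(p[:,:2].astype(np.float32)),p.min(0),p.max(0))
cv2.imwrite('pics/s6.png',cv2.resize(k['image'][150:310,190:410,::-1],None,fx=3,fy=3))
E
```

```text
time: 20.08
tool_pos: [0.6078, 0.0655, 0.0366]
tcp_rot: [-1.906, -1.318, -1.1]
ft_force: [-0.9, -5.7, 1.0]
opening: 0.61
gripper_force: 8.0
t 20.07 tcp [0.6078 0.0655 0.0366] stand [0.0151 0.0001 0.0366] q [-0.4   0.86  1.88  1.31  1.11 -1.12] F [-0.9 -5.7  1. ]
turn units [ 0.01   0.006 -0.003]
shift units after turn [-0.001  0.001  0.018]
shift units now [-0.001  0.001  0.018]
[-5.59847767 -1.18717792  0.98154477]
w 7504 ((-0.0013737755361944437, -0.00018741728854365647), 0.026434505358338356) [-0.02736431 -0.02610621  0.09500162] [0.02270012 0.02606343 0.10573575]
s 218 ((-0.004139997530728579, -0.004202282056212425), 0.027409415692090988) [-0.02820354 -0.03070245  0.09503626] [0.02248744 0.01550345 0.10859514]
```

View pics/s6.png

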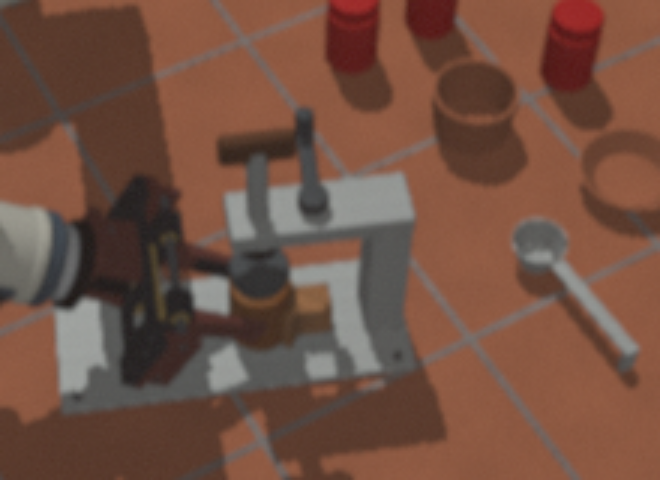

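The glass at crop (265,310) is touching the wooden V, cap under the foot. I let go and back out along the tool.

```bash

python3 -m creep '[{"xyz":[0.01,0,0.018],"dr":[0,0,0],"jaw":1},{"xyz":[0,0,0],"dr":[0,0,0],"jaw":1},{"xyz":[0,0,0],"dr":[0,0,0],"jaw":-1},{"xyz":[0,0,0],"dr":[0,0,0],"jaw":-1},{"xyz":[0,0,0],"dr":[0,0,0],"jaw":-1},{"xyz":[0,0,0],"dr":[0,0,0],"jaw":-1},{"xyz":[0,0,0],"dr":[0,0,0],"jaw":-1}]'
python3 - <<'E'
from h import *
plan(st(-.11,0,.11),60)
c=snap('wrist');w=pts(c);S=(w-O)@RS
m=(S[...,2]>.095)&(S[...,2]<.112)&(np.hypot(S[...,0],S[...,1])<.05);p=S[m]
print(len(p),cv2.minEnclosingCircle(p[:,:2].astype(np.float32)),p.min(0),p.max(0))
E
```

```text
time: 21.05
tool_pos: [0.6079, 0.0672, 0.0368]
tcp_rot: [-1.905, -1.318, -1.1]
ft_force: [-0.4, -0.7, -0.5]
opening: 1.003
gripper_force: 0.0
t 21.05 tcp [0.6079 0.0672 0.0368] stand [0.0168 0.0005 0.0368] q [-0.4   0.86  1.88  1.32  1.11 -1.12] F [-0.4 -0.7 -0.5]
turn units [ 0.004 -0.    -0.003]
shift units after turn [ 0.     0.009 -2.44 ]
shift units now [ 1.00e-03  1.00e-02 -2.44e+00]
7688 ((-0.0019528353586792946, -0.0003003230376634747), 0.026415696367621422) [-0.02823978 -0.0261322   0.09500075] [0.02180348 0.02580093 0.10535251]
```

```bash

python3 -m creep '[{"xyz":[0,0,-0.3],"dr":[0,0,0],"jaw":-1},{"xyz":[0,0,-0.5],"dr":[0,0,0],"jaw":-1},{"xyz":[0,0,-0.7],"dr":[0,0,0],"jaw":-1},{"xyz":[0,0,-0.7],"dr":[0,0,0],"jaw":-1},{"xyz":[0,0,-0.5],"dr":[0,0,0],"jaw":-1},{"xyz":[0,0,0],"dr":[0,0,0],"jaw":-1}]'
cat > look.py <<'E'
from h import *
c=snap('wrist','w7.png');w=pts(c);S=(w-O)@RS
def rep(nm,m):
    p=S[m]; print(nm,len(p), p.min(0).round(4) if len(p) else '',p.max(0).round(4) if len(p) else '',np.median(p,0).round(4) if len(p) else '')
near=np.hypot(S[...,0],S[...,1])<.035
rep('cap',near&(S[...,2]>.09)&(S[...,2]<.112));rep('foot',near&(S[...,2]>.118)&(S[...,2]<.153))
rep('handle',near&(S[...,2]>.235)&(S[...,2]<.3))
rep('knob',(S[...,2]>.19)&(S[...,2]<.215)&(np.hypot(S[...,0]-.05,S[...,1]-.065)<.04))
h=np.histogram(S[near][:,2],np.arange(.07,.28,.005));print([(round(b,3),int(n)) for n,b in zip(*h) if n])
E
python3 look.py; python3 -c "
from h import *
plan(st(-.2,0,.25),0)"
```

```text
time: 21.85
tool_pos: [0.5588, -0.0671, 0.1191]
tcp_rot: [-1.909, -1.318, -1.103]
ft_force: [-0.0, 0.5, -0.1]
opening: 0.999
gripper_force: 0.0
cap 1752 [-0.0281 -0.0261  0.09  ] [0.0221 0.0255 0.1055] [-1.170e-02 -1.000e-04  1.037e-01]
foot 736 [-0.0203 -0.018   0.1319] [-0.0024  0.0177  0.1476] [-1.410e-02 -1.000e-04  1.419e-01]
handle 0   
knob 555 [0.0386 0.0617 0.19  ] [0.0531 0.0776 0.2106] [0.0417 0.0682 0.2015]
[(np.float64(0.07), 181), (np.float64(0.075), 450), (np.float64(0.08), 86), (np.float64(0.085), 90), (np.float64(0.09), 205), (np.float64(0.095), 206), (np.float64(0.1), 1329), (np.float64(0.105), 12), (np.float64(0.13), 90), (np.float64(0.135), 196), (np.float64(0.14), 413), (np.float64(0.145), 37), (np.float64(0.155), 245), (np.float64(0.16), 368), (np.float64(0.165), 400), (np.float64(0.17), 853), (np.float64(0.175), 981), (np.float64(0.18), 154), (np.float64(0.185), 153), (np.float64(0.19), 158), (np.float64(0.195), 166), (np.float64(0.2), 186), (np.float64(0.205), 189), (np.float64(0.21), 197), (np.float64(0.215), 206), (np.float64(0.22), 217), (np.float64(0.225), 212)]
t 21.9 tcp [ 0.5585 -0.0657  0.1184] stand [-0.125   0.      0.1184] q [-0.65  0.72  1.86  1.05  1.27 -1.01] F [ 0.3  0.4 -0. ]
turn units [ 0.021 -7.496 -0.015]
shift units after turn [-1.251  0.    -2.193]
shift units now [ 1.272  0.007 -2.18 ]
```

Cap and foot are concentric to within 1 mm, so the jar is home. The foot is about 28 mm above the cap. Next I rise, point the closed fingers down and go over the handle.

```bash
 sed -i 's/O=np.array(.*\]);TH/O=np.array([.6017,.0491,0]);TH/' h.py
python3 -m creep '[{"xyz":[0.3,0,-0.5],"dr":[0,0,0],"jaw":1},{"xyz":[0.45,0,-0.6],"dr":[0,0,0],"jaw":1},{"xyz":[0.45,0,-0.5],"dr":[0,0,0],"jaw":1},{"xyz":[0.45,0,-0.5],"dr":[0,0,0],"jaw":1},{"xyz":[0.35,0,-0.5],"dr":[0,0,0],"jaw":1},{"xyz":[0,0,0],"dr":[0,-0.6,0],"jaw":1},{"xyz":[0,0,0],"dr":[0,-0.7,0],"jaw":1},{"xyz":[0,0,0],"dr":[0,-0.7,0],"jaw":1},{"xyz":[0,0,0],"dr":[0,-0.7,0],"jaw":1},{"xyz":[0,0,0],"dr":[0,-0.7,0],"jaw":1},{"xyz":[0,0,0],"dr":[0,-0.7,0],"jaw":1},{"xyz":[0,0,0],"dr":[0,-0.7,0],"jaw":1}]' 10
python3 -m creep '[{"xyz":[0,0,0],"dr":[0,-0.7,0],"jaw":1},{"xyz":[0,0,0],"dr":[0,-0.7,0],"jaw":1},{"xyz":[0,0,0],"dr":[0,-0.7,0],"jaw":1},{"xyz":[0,0,0],"dr":[0,-0.6,0],"jaw":1},{"xyz":[0,0,0],"dr":[0,0,0],"jaw":1}]'
python3 -c "
from h import *
plan(st(0,0,.30),0)"
python3 look.py
```

```text
time: 23.4
tool_pos: [0.5316, -0.1334, 0.2991]
tcp_rot: [-2.379, -1.648, -0.449]
ft_force: [-0.3, -0.5, 0.1]
opening: 0.006
gripper_force: 0.0
time: 24.02
tool_pos: [0.5319, -0.1323, 0.2989]
tcp_rot: [-2.579, -1.791, 0.001]
ft_force: [-1.0, -0.1, -0.4]
opening: 0.008
gripper_force: 0.0
t 24.02 tcp [ 0.5319 -0.1323  0.2989] stand [-0.1943  0.0015  0.2989] q [-0.27  0.21  1.7   0.    1.23  0.09] F [-1.  -0.1 -0.4]
turn units [-0.012 -0.005  0.022]
shift units after turn [ 3.239  0.025 -0.018]
shift units now [ 3.239  0.034 -0.016]
cap 619 [-0.0248 -0.0241  0.0901] [-0.0073  0.0244  0.1061] [-0.0151  0.0003  0.1032]
foot 0   
handle 0   
knob 0   
[(np.float64(0.07), 49), (np.float64(0.075), 179), (np.float64(0.085), 24), (np.float64(0.09), 42), (np.float64(0.095), 52), (np.float64(0.1), 505), (np.float64(0.105), 20), (np.float64(0.155), 52), (np.float64(0.16), 91), (np.float64(0.165), 98), (np.float64(0.17), 566), (np.float64(0.175), 223)]
```

```bash
cd .;
python3 -m creep '[{"xyz":[0.5,0.03,0],"dr":[0,0,0],"jaw":1},{"xyz":[0.7,0,0],"dr":[0,0,0],"jaw":1},{"xyz":[0.7,0,0],"dr":[0,0,0],"jaw":1},{"xyz":[0.7,0,0],"dr":[0,0,0],"jaw":1},{"xyz":[0.64,0,0],"dr":[0,0,0],"jaw":1},{"xyz":[0,0,0.15],"dr":[0,0,0],"jaw":1},{"xyz":[0,0,0.15],"dr":[0,0,0],"jaw":1},{"xyz":[0,0,0],"dr":[0,0,0],"jaw":1},{"xyz":[0,0,0],"dr":[0,0,0],"jaw":1}]'
python3 -c "
from h import *
plan(st(0,0,.27),0)"
python3 look.py
```

```text
time: 25.2
tool_pos: [0.6021, 0.0458, 0.2818]
tcp_rot: [-2.585, -1.786, -0.0]
ft_force: [0.2, 0.5, 0.7]
opening: 0.005
gripper_force: 0.0
t 25.2 tcp [0.6021 0.0458 0.2818] stand [-0.0029 -0.0015  0.2818] q [0.06 0.31 1.6  0.   1.23 0.42] F [0.2 0.5 0.7]
turn units [-0.001 -0.001 -0.015]
shift units after turn [ 0.049 -0.025  0.196]
shift units now [ 0.049 -0.025  0.196]
cap 0   
foot 0   
handle 1216 [-0.007  -0.009   0.2378] [0.0315 0.0086 0.2709] [ 1.410e-02 -2.000e-04  2.688e-01]
knob 356 [0.0434 0.0616 0.1903] [0.0584 0.0767 0.2113] [0.0513 0.0674 0.209 ]
[(np.float64(0.17), 1190), (np.float64(0.175), 643), (np.float64(0.185), 5), (np.float64(0.19), 1), (np.float64(0.22), 2), (np.float64(0.23), 3), (np.float64(0.235), 2), (np.float64(0.24), 4), (np.float64(0.245), 15), (np.float64(0.25), 44), (np.float64(0.255), 55), (np.float64(0.26), 35), (np.float64(0.265), 962), (np.float64(0.27), 99)]
```

```bash
cd .;
python3 -m creep '[{"xyz":[0.03,-0.02,0.1],"dr":[0,0,0],"jaw":1},{"xyz":[0,0,0.08],"dr":[0,0,0],"jaw":1},{"xyz":[0,0,0.06],"dr":[0,0,0],"jaw":1},{"xyz":[0,0,0.06],"dr":[0,0,0],"jaw":1},{"xyz":[0,0,0.06],"dr":[0,0,0],"jaw":1},{"xyz":[0,0,0],"dr":[0,0,0],"jaw":1}]'
python3 -m creep '[{"xyz":[0,0,0.06],"dr":[0,0,0],"jaw":1},{"xyz":[0,0,0.06],"dr":[0,0,0],"jaw":1},{"xyz":[0,0,0.04],"dr":[0,0,0],"jaw":1},{"xyz":[0,0,0],"dr":[0,0,0],"jaw":1},{"xyz":[0,0,0],"dr":[0,0,0],"jaw":1}]'
python3 -c "
from h import *
plan(st(0,0,.242),0)"
```

```text
time: 26.0
tool_pos: [0.6016, 0.0489, 0.2598]
tcp_rot: [-2.583, -1.787, 0.001]
ft_force: [0.5, -1.2, -0.6]
opening: 0.005
gripper_force: 0.0
time: 26.62
tool_pos: [0.6018, 0.0489, 0.2506]
tcp_rot: [2.584, 1.787, 0.0]
ft_force: [0.2, 0.1, 0.4]
opening: 0.007
gripper_force: 0.0
t 26.62 tcp [0.6018 0.0489 0.2506] stand [-2.000e-04 -2.000e-04  2.506e-01] q [0.06 0.34 1.63 0.   1.17 0.42] F [0.2 0.1 0.4]
turn units [ 0.    -0.    -0.007]
shift units after turn [ 0.003 -0.003  0.143]
shift units now [ 0.003 -0.003  0.143]
```

```bash
python3 look.py; python3 - <<'E'
from h import *
c=snap('scene')
S=(pts(c)-O)@RS
near=np.hypot(S[...,0]+.0,S[...,1])<.06
h=np.histogram(S[near][:,2],np.arange(.1,.36,.01));print([(round(b,3),int(n)) for n,b in zip(*h) if n])
cv2.imwrite('pics/s8.png',cv2.resize(c['image'][130:310,180:400,::-1],None,fx=3,fy=3,interpolation=cv2.INTER_CUBIC))
E
```

```text
cap 0   
foot 0   
handle 1813 [ 0.0027 -0.0101  0.2356] [0.0315 0.0091 0.2999] [ 1.190e-02 -2.000e-04  2.698e-01]
knob 466 [0.0429 0.0616 0.1902] [0.0583 0.0762 0.2113] [0.0516 0.0672 0.2091]
[(np.float64(0.17), 1555), (np.float64(0.175), 757), (np.float64(0.185), 7), (np.float64(0.19), 6), (np.float64(0.225), 2), (np.float64(0.23), 4), (np.float64(0.235), 4), (np.float64(0.24), 4), (np.float64(0.245), 34), (np.float64(0.25), 48), (np.float64(0.255), 54), (np.float64(0.26), 51), (np.float64(0.265), 779), (np.float64(0.27), 131)]
[(np.float64(0.1), 158), (np.float64(0.12), 1), (np.float64(0.13), 23), (np.float64(0.14), 7), (np.float64(0.15), 37), (np.float64(0.16), 109), (np.float64(0.17), 395), (np.float64(0.18), 137), (np.float64(0.19), 43), (np.float64(0.2), 21), (np.float64(0.21), 22), (np.float64(0.22), 22), (np.float64(0.23), 22), (np.float64(0.24), 46), (np.float64(0.25), 80), (np.float64(0.26), 12)]
```

View pics/s8.png

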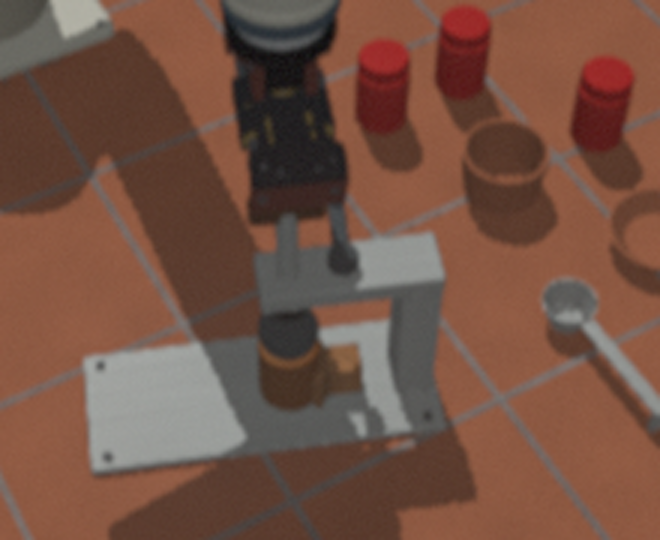

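The jar is home under the foot, but the handle still reads 270 mm high, so I don't think the rod moved. I'll check the depth map around the fingertips.

```bash
python3 - <<'E'
from h import *
c=snap('wrist');S=(pts(c)-O)@RS
print(c['T'].round(3).tolist())
m=(abs(S[...,0])<.045)&(abs(S[...,1])<.06)&(S[...,2]>.2)
ys,xs=np.where(m);print('px box',xs.min(),xs.max(),ys.min(),ys.max())
for v in range(ys.min(),ys.max()+1,max(1,(ys.max()-ys.min())//14)):
    r=[]
    for u in range(215,345,16):
        p=S[v,u]*1000;r.append('%d,%d,%d:%s'%(p[0],p[1],p[2],'/'.join(map(str,c['image'][v,u]))) if np.isfinite(p[0]) else '-')
    print(v,' | '.join(r))
E
```

```text
[[0.936, -0.338, -0.099, 0.629], [-0.352, -0.898, -0.263, 0.121], [0.0, 0.281, -0.96, 0.434], [0.0, 0.0, 0.0, 1.0]]
px box 0 559 196 419
196 -29,92,-1:113/54/33 | -29,68,0:107/49/26 | -27,43,7:111/112/108 | 13,12,174:109/108/103 | 31,-1,248:83/77/73 | 13,-16,174:105/106/103 | -27,-49,8:106/110/105 | -29,-74,-2:106/61/42 | -29,-97,0:112/55/31
211 -52,93,0:114/58/33 | -52,69,0:115/55/32 | -50,44,7:109/111/106 | 0,12,174:109/107/102 | 27,-1,269:51/31/15 | - | -50,-50,6:188/186/180 | -52,-74,0:110/53/31 | -52,-99,-1:112/57/32
226 -76,94,0:110/56/36 | -75,70,0:135/95/75 | -73,45,7:194/194/190 | -14,12,174:105/107/101 | 18,-1,269:54/31/13 | -14,-16,174:105/105/101 | -73,-50,9:187/185/177 | -76,-76,0:108/53/30 | -76,-100,0:116/57/32
241 -100,96,0:190/97/52 | -100,71,0:191/95/52 | -97,45,8:194/195/188 | 10,7,271:105/98/96 | 9,-1,270:55/30/18 | -98,-27,6:179/182/176 | -97,-51,8:181/183/177 | -100,-77,0:193/99/52 | -101,-102,0:112/55/31
256 -125,97,0:188/94/53 | -125,72,1:133/127/122 | -122,46,8:192/191/185 | 10,6,292:46/20/16 | 9,-1,289:8/6/8 | 11,-9,293:80/69/64 | -122,-52,8:178/178/171 | -1
[... 1238 characters left out ...]
/27 | 22,2,376:13/14/18 | -327,-3,0:146/135/130 | 22,-4,375:20/20/21 | 23,-8,376:20/20/22 | 23,-11,376:19/22/21 | 22,-15,375:21/22/27
376 17,14,375:18/19/21 | 15,11,373:12/14/16 | 18,6,375:23/23/26 | 17,3,374:23/22/24 | 18,0,376:83/63/27 | 17,-4,375:86/65/28 | 18,-8,375:85/63/24 | 17,-12,375:88/66/30 | 16,-16,374:81/60/26
391 17,13,379:82/64/23 | 17,10,379:84/66/29 | 18,6,380:86/63/24 | 18,2,380:80/61/22 | 18,0,380:81/62/24 | 18,-4,380:82/60/21 | 18,-7,380:86/64/23 | 18,-11,380:79/58/16 | 18,-15,380:83/63/28
406 22,11,387:17/16/20 | 22,8,387:11/16/17 | 22,5,387:14/13/14 | 22,2,387:19/18/21 | 22,0,387:19/20/21 | 23,-3,388:17/16/18 | 21,-7,386:5/7/14 | 22,-10,387:18/20/19 | 22,-13,387:18/13/20
```

The pixels show the visible fingertips end about 20 mm above the nominal TCP, so they've only just reached the handle top, which explains the zero force. I keep lowering by force.

```bash
cd .;
python3 -m creep '[{"xyz":[0,0,0.05],"dr":[0,0,0],"jaw":1},{"xyz":[0,0,0],"dr":[0,0,0],"jaw":1},{"xyz":[0,0,0],"dr":[0,0,0],"jaw":1}]'
python3 -m creep '[{"xyz":[0,0,0.05],"dr":[0,0,0],"jaw":1},{"xyz":[0,0,0.05],"dr":[0,0,0],"jaw":1},{"xyz":[0,0,0],"dr":[0,0,0],"jaw":1},{"xyz":[0,0,0],"dr":[0,0,0],"jaw":1}]'
python3 look.py
```

```text
time: 27.15
tool_pos: [0.6019, 0.0489, 0.2476]
tcp_rot: [2.584, 1.787, 0.0]
ft_force: [0.7, -0.9, 1.7]
opening: 0.006
gripper_force: 0.4
time: 27.65
tool_pos: [0.6016, 0.0489, 0.2412]
tcp_rot: [-2.583, -1.787, 0.001]
ft_force: [1.2, 0.2, 0.6]
opening: 0.003
gripper_force: 0.1
cap 0   
foot 0   
handle 2262 [-0.0111 -0.0111  0.2366] [0.0317 0.0106 0.3   ] [0.0109 0.     0.267 ]
knob 511 [0.0429 0.0378 0.19  ] [0.0584 0.0766 0.2117] [0.0515 0.0672 0.209 ]
[(np.float64(0.17), 1643), (np.float64(0.175), 769), (np.float64(0.185), 6), (np.float64(0.19), 7), (np.float64(0.225), 4), (np.float64(0.23), 3), (np.float64(0.235), 6), (np.float64(0.24), 48), (np.float64(0.245), 51), (np.float64(0.25), 45), (np.float64(0.255), 217), (np.float64(0.26), 728), (np.float64(0.265), 108), (np.float64(0.27), 122)]
```

```bash
cat > ht.py <<'E'
from h import *
c=snap('wrist');S=(pts(c)-O)@RS
m=(S[...,0]>.013)&(S[...,0]<.027)&(abs(S[...,1])<.005)&(S[...,2]>.22)&(S[...,2]<.28)
o=robot.get_obs();print('top',np.median(S[m][:,2]).round(4),m.sum(),'tcp z',o['tool_pos'][2].round(4),'F',o['ft_force'].round(1),'t',o['time'])
E
python3 ht.py
python3 -m creep '[{"xyz":[0,0,0.06],"dr":[0,0,0],"jaw":1},{"xyz":[0,0,0.06],"dr":[0,0,0],"jaw":1},{"xyz":[0,0,0.06],"dr":[0,0,0],"jaw":1},{"xyz":[0,0,0.06],"dr":[0,0,0],"jaw":1},{"xyz":[0,0,0],"dr":[0,0,0],"jaw":1},{"xyz":[0,0,0],"dr":[0,0,0],"jaw":1}]'
python3 ht.py
```

```text
top 0.2614 393 tcp z 0.2412 F [-0.4  1.3 -0.1] t 27.75
time: 28.5
tool_pos: [0.6018, 0.0489, 0.2268]
tcp_rot: [2.584, 1.787, 0.0]
ft_force: [-0.2, -0.4, 0.2]
opening: 0.007
gripper_force: 0.0
top 0.2466 405 tcp z 0.2269 F [-0.7  0.2  0.4] t 28.55
```

```bash

python3 -m creep '[{"xyz":[0,0,0.02],"dr":[0,0,0],"jaw":1},{"xyz":[0,0,0.02],"dr":[0,0,0],"jaw":1}]'|egrep 'pos|ft'
python3 -m creep '[{"xyz":[0,0,0.015],"dr":[0,0,0],"jaw":1}]'|egrep 'pos|ft'
python3 -m creep '[{"xyz":[0,0,0.015],"dr":[0,0,0],"jaw":1}]'|egrep 'pos|ft'
python3 -m creep '[{"xyz":[0,0,0],"dr":[0,0,0],"jaw":1},{"xyz":[0,0,0],"dr":[0,0,0],"jaw":1}]'|egrep 'pos|ft'
python3 ht.py
```

```text
tool_pos: [0.6019, 0.0489, 0.225]
ft_force: [-1.7, -0.6, 3.3]
tool_pos: [0.602, 0.0489, 0.2241]
ft_force: [-0.1, 0.0, 3.5]
tool_pos: [0.6019, 0.0489, 0.2231]
ft_force: [-0.1, -0.5, 3.6]
tool_pos: [0.6019, 0.0489, 0.2229]
ft_force: [0.4, -0.5, 3.3]
top 0.2432 415 tcp z 0.223 F [0.8 0.6 2.5] t 29.35
```

```bash

python3 -m creep '[{"xyz":[0,0,0.015],"dr":[0,0,0],"jaw":1}]'|egrep 'pos|ft'
python3 -m creep '[{"xyz":[0,0,0],"dr":[0,0,0],"jaw":1},{"xyz":[0,0,0],"dr":[0,0,0],"jaw":1}]'|egrep 'pos|ft'
python3 ht.py
python3 -m creep '[{"xyz":[0,0,0.012],"dr":[0,0,0],"jaw":1}]'|egrep 'pos|ft'
python3 -m creep '[{"xyz":[0,0,0],"dr":[0,0,0],"jaw":1},{"xyz":[0,0,0],"dr":[0,0,0],"jaw":1}]'|egrep 'pos|ft'
python3 ht.py
```

```text
tool_pos: [0.6019, 0.0489, 0.2221]
ft_force: [0.4, 0.1, 3.0]
tool_pos: [0.6019, 0.0489, 0.222]
ft_force: [1.4, 0.4, 1.5]
top 0.2423 417 tcp z 0.222 F [ 1.1 -0.2  2.7] t 29.775
tool_pos: [0.6019, 0.0489, 0.2214]
ft_force: [0.9, -0.9, 3.4]
tool_pos: [0.6019, 0.0489, 0.2214]
ft_force: [1.5, 0.1, 2.4]
top 0.2416 410 tcp z 0.2213 F [2.4 0.5 3.6] t 30.2
```

```bash

for k in 1; do
python3 -m creep '[{"xyz":[0,0,0.012],"dr":[0,0,0],"jaw":1},{"xyz":[0,0,0],"dr":[0,0,0],"jaw":1}]'|egrep 'pos|ft'
python3 -m creep '[{"xyz":[0,0,0.012],"dr":[0,0,0],"jaw":1},{"xyz":[0,0,0],"dr":[0,0,0],"jaw":1}]'|egrep 'pos|ft'
python3 -m creep '[{"xyz":[0,0,0.012],"dr":[0,0,0],"jaw":1},{"xyz":[0,0,0],"dr":[0,0,0],"jaw":1}]'|egrep 'pos|ft'
done; python3 ht.py
```

```text
tool_pos: [0.6019, 0.0489, 0.2207]
ft_force: [1.1, -0.5, 3.7]
tool_pos: [0.6019, 0.0489, 0.2201]
ft_force: [0.8, -0.2, 5.9]
tool_pos: [0.6019, 0.0489, 0.2196]
ft_force: [0.2, -0.7, 7.0]
top 0.2399 411 tcp z 0.2196 F [ 0.2 -0.5  6.4] t 31.0
```

Force climbs at about 2.5 N/mm: the foot is on the cap with about 3 N. One more small step, then lift off.

```bash

python3 -m creep '[{"xyz":[0,0,0.01],"dr":[0,0,0],"jaw":1},{"xyz":[0,0,0],"dr":[0,0,0],"jaw":1}]'|egrep 'pos|ft'
python3 -m creep '[{"xyz":[0,0,-0.1],"dr":[0,0,0],"jaw":1},{"xyz":[0,0,-0.5],"dr":[0,0,0],"jaw":1},{"xyz":[0,0,-0.6],"dr":[0,0,0],"jaw":1},{"xyz":[0,0,0],"dr":[0,0,0],"jaw":1},{"xyz":[0,0,0],"dr":[0,0,0],"jaw":1}]'
python3 ht.py
python3 look.py
python3 -c "
from h import *
for nm,p in dict(pre=(-.0,.11),).items(): print(nm)
plan(st(0.02,.11,.29),0)"
```

```text
tool_pos: [0.6019, 0.0489, 0.2192]
ft_force: [0.3, 1.1, 7.6]
time: 31.88
tool_pos: [0.6008, 0.0488, 0.2895]
tcp_rot: [-2.583, -1.787, 0.003]
ft_force: [-0.3, 0.7, -1.2]
opening: 0.003
gripper_force: 0.0
top 0.2394 221 tcp z 0.2891 F [0.  0.3 0.4] t 31.925
cap 0   
foot 0   
handle 1020 [-0.0203 -0.0071  0.2351] [0.0317 0.0068 0.2415] [ 0.0075 -0.0005  0.2391]
knob 338 [0.0429 0.0617 0.1903] [0.0584 0.0767 0.2116] [0.0513 0.0675 0.209 ]
[(np.float64(0.17), 1152), (np.float64(0.175), 551), (np.float64(0.185), 2), (np.float64(0.19), 4), (np.float64(0.2), 2), (np.float64(0.205), 2), (np.float64(0.21), 3), (np.float64(0.215), 5), (np.float64(0.22), 26), (np.float64(0.225), 45), (np.float64(0.23), 26), (np.float64(0.235), 872), (np.float64(0.24), 148)]
pre
t 31.98 tcp [0.6006 0.0488 0.2889] stand [-0.0006  0.0009  0.2889] q [0.06 0.31 1.59 0.   1.25 0.42] F [0.7 0.9 0.7]
turn units [-0.02   0.009 -0.006]
shift units after turn [ 0.343 -1.818 -0.018]
shift units now [ 0.342 -1.819 -0.014]
```

The rod stays put with its top at 239.4 mm. The knob is at stand (51,69) mm, about 0.26 rad. I'll bring the closed fingers down behind the knob on its −x side.

```bash

python3 -m creep '[{"xyz":[0.2,-0.6,0],"dr":[0,0,0],"jaw":1},{"xyz":[0.22,-0.6,0],"dr":[0,0,0],"jaw":1},{"xyz":[0,0,0.5],"dr":[0,0,0],"jaw":1},{"xyz":[0,0,0.6],"dr":[0,0,0],"jaw":1},{"xyz":[0,0,0.45],"dr":[0,0,0],"jaw":1},{"xyz":[0,0,0.3],"dr":[0,0,0],"jaw":1},{"xyz":[0,0,0],"dr":[0,0,0],"jaw":1},{"xyz":[0,0,0],"dr":[0,0,0],"jaw":1}]'
python3 -c "
from h import *
plan(st(0.025,.071,.1775),0)"
python3 look.py
```

```text
time: 32.98
tool_pos: [0.5438, 0.0979, 0.1802]
tcp_rot: [2.583, 1.787, 0.001]
ft_force: [0.7, -0.2, 1.3]
opening: 0.005
gripper_force: 0.0
t 32.98 tcp [0.5438 0.0979 0.1802] stand [0.0253 0.0713 0.1802] q [0.16 0.34 1.81 0.   0.99 0.52] F [ 0.7 -0.2  1.3]
turn units [ 0.006 -0.003 -0.007]
shift units after turn [-0.006  0.006  0.045]
shift units now [-0.006  0.006  0.045]
cap 368 [-0.0193  0.0127  0.0901] [0.0132 0.026  0.1119] [0.0009 0.0196 0.1034]
foot 0   
handle 3967 [-0.0281 -0.0062  0.235 ] [0.035  0.0073 0.3   ] [ 0.0241 -0.0013  0.2406]
knob 1129 [0.0343 0.062  0.19  ] [0.0585 0.0802 0.2149] [0.0502 0.0702 0.2091]
[(np.float64(0.07), 9), (np.float64(0.075), 45), (np.float64(0.085), 3), (np.float64(0.09), 25), (np.float64(0.095), 25), (np.float64(0.1), 273), (np.float64(0.105), 34), (np.float64(0.11), 39), (np.float64(0.115), 20), (np.float64(0.155), 36), (np.float64(0.16), 73), (np.float64(0.165), 70), (np.float64(0.17), 1760), (np.float64(0.175), 938), (np.float64(0.18), 115), (np.float64(0.185), 119), (np.float64(0.19), 129), (np.float64(0.195), 121), (np.float64(0.2), 120), (np.float64(0.205), 104), (np.float64(0.21), 90), (np.float64(0.215), 209), (np.float64(0.22), 338), (np.float64(0.225), 375), (np.float64(0.23), 431), (np.float64(0.235), 1805), (np.float64(0.24), 206)]
```

```bash

python3 -m creep '[{"xyz":[0,0,0.05],"dr":[0,0,0],"jaw":1},{"xyz":[0.1,0,0],"dr":[0,0,0],"jaw":1},{"xyz":[0.11,0,0],"dr":[0,0,0],"jaw":1},{"xyz":[0.11,-0.01,0],"dr":[0,0,0],"jaw":1},{"xyz":[0.11,0,0],"dr":[0,0,0],"jaw":1},{"xyz":[0.1,0.02,0],"dr":[0,0,0],"jaw":1},{"xyz":[0.1,0.02,0],"dr":[0,0,0],"jaw":1},{"xyz":[0.1,0.02,0],"dr":[0,0,0],"jaw":1},{"xyz":[0,0,0],"dr":[0,0,0],"jaw":1}]'
cat > kn.py <<'E'
from h import *
S=(pts(snap('wrist'))-O)@RS
m=(S[...,2]>.204)&(S[...,2]<.2125)&(np.hypot(S[...,0]-.045,S[...,1])<.085)&(np.hypot(S[...,0]-.045,S[...,1])>.05)&(S[...,0]>.04)&(S[...,1]>0)
p=S[m];
if len(p): e=np.median(p,0);print('knob',len(p),e.round(4),'ang',np.rad2deg(np.arctan2(e[1],e[0]-.045)).round(1))
plan(st(.096,.053,.1765),0);print(RS.T@robot.get_obs()['ft_force'])
E
python3 kn.py
```

```text
time: 34.15
tool_pos: [0.5615, 0.1385, 0.1764]
tcp_rot: [-2.583, -1.787, -0.0]
ft_force: [-0.3, -0.4, -0.9]
opening: 0.004
gripper_force: 0.0
knob 851 [0.0873 0.0584 0.2093] ang 54.1
t 34.2 tcp [0.5614 0.1384 0.1764] stand [0.0694 0.0692 0.1764] q [0.22 0.39 1.76 0.   1.   0.58] F [ 0.3 -0.4  0.6]
turn units [-0.004 -0.004 -0.005]
shift units after turn [ 0.443  0.269 -0.002]
shift units now [ 0.443  0.269 -0.001]
[-0.28757195 -0.37727344  0.55729025]
```

The lever follows and is now at 54°. I'll carry on round.

```bash

python3 -m creep '[{"xyz":[0.08,0.03,0],"dr":[0,0,0],"jaw":1},{"xyz":[0.08,0.03,0],"dr":[0,0,0],"jaw":1},{"xyz":[0.07,0.04,0],"dr":[0,0,0],"jaw":1},{"xyz":[0.07,0.05,0],"dr":[0,0,0],"jaw":1},{"xyz":[0.07,0.06,0],"dr":[0,0,0],"jaw":1},{"xyz":[0.07,0.06,0],"dr":[0,0,0],"jaw":1},{"xyz":[0,0,0],"dr":[0,0,0],"jaw":1},{"xyz":[0,0,0],"dr":[0,0,0],"jaw":1}]'
python3 kn.py
```

```text
time: 35.2
tool_pos: [0.5864, 0.157, 0.1767]
tcp_rot: [2.583, 1.787, 0.002]
ft_force: [0.4, -0.1, -0.7]
opening: 0.005
gripper_force: 0.0
knob 816 [0.1069 0.0369 0.2093] ang 30.8
t 35.25 tcp [0.5864 0.1569 0.1768] stand [0.0955 0.0523 0.1768] q [0.24 0.43 1.69 0.   1.02 0.6 ] F [-0.8  0.  -0.3]
turn units [ 0.006 -0.005 -0.006]
shift units after turn [ 0.008 -0.012  0.004]
shift units now [ 0.008 -0.012  0.004]
[-0.24941706  0.79821972 -0.29267451]
```

```bash

python3 -m creep '[{"xyz":[0.015,0.03,0],"dr":[0,0,0],"jaw":1},{"xyz":[0,0,0],"dr":[0,0,0],"jaw":1}]' | grep ft
python3 -m creep '[{"xyz":[0.015,0.03,0],"dr":[0,0,0],"jaw":1},{"xyz":[0,0,0],"dr":[0,0,0],"jaw":1}]'| grep ft
python3 kn.py
python3 -m creep '[{"xyz":[0.01,0.02,0],"dr":[0,0,0],"jaw":1},{"xyz":[0,0,0],"dr":[0,0,0],"jaw":1}]'| grep ft
python3 kn.py
```

```text
ft_force: [-2.0, 1.2, 2.0]
ft_force: [-5.8, 2.0, 4.2]
knob 844 [0.1081 0.035  0.2093] ang 29.0
t 35.8 tcp [0.589  0.1574 0.1766] stand [0.0969 0.05   0.1766] q [0.24 0.43 1.68 0.   1.03 0.6 ] F [-6.3  0.9  4.1]
turn units [-0.015  0.005 -0.006]
shift units after turn [-0.014 -0.05   0.001]
shift units now [-0.015 -0.049  0.001]
[-1.33699904  6.24940669  4.117882  ]
ft_force: [-10.4, 1.3, 6.7]
knob 827 [0.1082 0.0351 0.2093] ang 29.0
t 36.1 tcp [0.5891 0.1574 0.1764] stand [0.097  0.0499 0.1764] q [0.24 0.43 1.68 0.   1.03 0.6 ] F [-9.7  0.9  7. ]
turn units [-0.03   0.013 -0.005]
shift units after turn [-0.016 -0.052 -0.001]
shift units now [-0.016 -0.052 -0.001]
[-2.55413159  9.45217976  6.9647401 ]
```

The lever is at its end stop: the knob no longer moves and the force is rising. I back off along +y, lift, and check everything from the cameras.

```bash

python3 -m creep '[{"xyz":[-0.05,-0.15,0],"dr":[0,0,0],"jaw":1},{"xyz":[-0.1,-0.3,0],"dr":[0,0,0],"jaw":1},{"xyz":[0,0,-0.5],"dr":[0,0,0],"jaw":1},{"xyz":[0,0,-0.8],"dr":[0,0,0],"jaw":1},{"xyz":[0,0,-0.8],"dr":[0,0,0],"jaw":1},{"xyz":[-0.6,-0.6,0],"dr":[0,0,0],"jaw":1},{"xyz":[-0.8,0,0],"dr":[0,0,0],"jaw":1},{"xyz":[-0.8,0,0],"dr":[0,0,0],"jaw":1},{"xyz":[-0.6,0,0],"dr":[0,0,0],"jaw":1},{"xyz":[0,0,0],"dr":[0,0,0],"jaw":1},{"xyz":[0,0,0],"dr":[0,0,0],"jaw":1}]'
python3 - <<'E'
from h import *
for n in('scene','top','wrist'):
    c=snap(n);S=(pts(c)-O)@RS
    near=np.hypot(S[...,0],S[...,1])<.04
    def r(nm,m): 
        p=S[m]
        if len(p)>8: print(n,nm,len(p),np.median(p,0).round(4),p.min(0).round(3),p.max(0).round(3))
    r('cap',near&(S[...,2]>.085)&(S[...,2]<.107)); r('handle',near&(S[...,2]>.225)&(S[...,2]<.25))
    q=np.hypot(S[...,0]-.045,S[...,1]);r('knob',(q>.055)&(q<.085)&(S[...,2]>.195)&(S[...,2]<.215))
    W=pts(c)
    m=(W[...,2]>.04)&(W[...,2]<.062)&(np.hypot(W[...,0]-.493,W[...,1]-.347)<.08)
    if m.sum()>20: print(n,'pot',W[m].mean(0).round(3))
plan(st(0,0,.3),0)
E
```

```text
time: 37.48
tool_pos: [0.4705, 0.0141, 0.3028]
tcp_rot: [2.584, 1.786, 0.002]
ft_force: [0.4, 0.2, -0.2]
opening: 0.006
gripper_force: 0.0
scene cap 172 [-0.004  -0.0181  0.1005] [-0.027 -0.029  0.086] [0.023 0.013 0.107]
scene handle 188 [-0.0012 -0.0069  0.2359] [-0.03  -0.013  0.225] [0.029 0.005 0.242]
scene knob 47 [0.1045 0.0264 0.2068] [-0.028 -0.007  0.195] [0.113 0.038 0.213]
scene pot [0.494 0.346 0.049]
top cap 10 [-0.0053  0.0212  0.1026] [-0.025 -0.005  0.087] [0.015 0.026 0.107]
top handle 118 [1.000e-04 3.100e-03 2.394e-01] [-0.03  -0.006  0.226] [0.03  0.009 0.247]
top knob 26 [0.106  0.0354 0.21  ] [0.099 0.028 0.196] [0.114 0.042 0.215]
top pot [0.494 0.353 0.053]
wrist cap 352 [0.0015 0.0187 0.1028] [-0.023  0.009  0.087] [0.025 0.026 0.107]
wrist handle 1785 [0.0027 0.0034 0.2386] [-0.028 -0.007  0.225] [0.031 0.009 0.242]
t 37.62 tcp [0.4704 0.0147 0.3025] stand [-0.0784  0.1108  0.3025] q [0.01 0.08 1.85 0.   1.22 0.37] F [-0.1 -0.9 -0.4]
turn units [ 0.002 -0.001  0.002]
shift units after turn [1.307 1.846 0.042]
shift units now [1.306 1.847 0.043]
```

Handle height is unchanged, the lever is locked, the jar is home and the pot is in place. Handing in.

```bash
python3 -c "
from rig import robot
print(robot.finish_job())"
```

```text
the job is handed in; nothing more can be done
None
```

I handed the job in at about 38 s; the hand-in gave no verdict, but my last measurements showed the jar home in the V, the foot resting on the cap, the lever at its locked stop, the pot unmoved and the gripper clear.

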